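Burnish a batch of brass buttons

TASK

Put every brass button on the bench into the steel pot, then pull the sprung gauge slide out to its long mark and hold it there until all the white beads have rolled into the pot, and ease it fully home by hand without letting it snap back. Then take the wooden stick, stir buttons and beads round with its tip close to the pot's floor for two wide turns, and put the stick back upright in its holder. Leave the stone, tape roll and scissors alone.

Things in the scene. Friction and masses are not known exactly. Their poses are not given: they have to be found in the camera images.
- dispenser: fixed bench fixture on a plywood board. An open channel 23 mm wide slopes down 12 degrees along its own -y, from y = +150 mm (wall tops 146 mm above the bench) to its mouth at y = -55 mm (wall tops 102 mm) over the pot. Origin: on the bench under the gate at y = 0, where the gauge slide crosses the channel; the slide pulls out along the fixture's own -x (roughly towards the robot).
- pot_in (a point): centre of the inner floor (13 mm above the bench) of the round steel pot fixed to the fixture's board; axes as the fixture's. Inner radius 58 mm, outer radius 62 mm, rim 57 mm above this point. The channel's mouth overhangs the pot on its +y side, 50 mm from the centre.
- slide (a joint): pull-out of the sprung gauge slide, m: 0 home, grows as it is pulled, stop at 0.075. A spring pulls it home, 3.3 N at 0, 8.8 N at the mark. The mark is at 0.050: only there (+-6 mm) is the window in its gate in line with the channel and the beads roll out by themselves in a second or two; short of it or beyond, the gate is shut. Let go while out, it snaps home.
- slide_handle (a point): middle of the slide's handle, an upright dark-wood plate 14 mm thick along the pull, 34 mm wide, 46 mm tall (126 to 172 mm above the bench, this point at 152 mm). Moves with the slide. Grip it from above, fingers before and behind it or on its sides. Under it: the slide's tongue (12 mm wide, top at 125 mm) and the white scale rail (46 mm wide, top at 118 mm).
- slide_pointer (a point): middle of the slide's dark cross pointer that travels over the white scale rail; moves with the slide
- slide_mark (a point): middle of the long thick black mark across the white scale rail (short ticks every 10 mm); the slide is at its mark when the pointer is level with it
- stick: wooden stir stick, 166 mm tall, 60 g: round rod 12 mm thick and 100 mm long, above it a collar 36 mm across and 6 mm thick (100 to 106 mm), then a square 18 mm handle (106 to 166 mm). Origin at the rod's tip, z up to the handle, handle faces square to x and y. It starts upright in its holder, the collar resting on the holder's top.
- stick_tip (a point): lower tip of the stick's rod (the stick's origin)
- holder_top (a point): centre of the top, 108 mm above the bench, of the stick's fixed wooden holder block: 50 x 50 mm, 108 mm tall, on a 100 mm square foot 4 mm thick; a square hole of 20 mm, 104 mm deep, open at the top takes the rod. The stick's tip is 100 mm below this point when it is put away.
- stone: bystander: loose grey sharpening stone, 50 x 150 x 30 mm, origin under its centre
- tape_roll: bystander: loose cardboard-coloured roll of tape lying flat, 90 mm across, 25 mm high, origin under its centre
- scissors: bystander: loose scissors with orange handles, about 180 mm long, lying flat, origin near the pivot
- button0: loose brass dome button, 28 mm across, 13.5 mm high with an 8 mm straight rim, 30 g, lying flat, dome up; origin under its centre. Two to four of these are present (None if absent).
- button1: loose brass dome button, 28 mm across, 13.5 mm high with an 8 mm straight rim, 30 g, lying flat, dome up; origin under its centre. Two to four of these are present (None if absent).
- button2: loose brass dome button, 28 mm across, 13.5 mm high with an 8 mm straight rim, 30 g, lying flat, dome up; origin under its centre. Two to four of these are present (None if absent).
- button3: loose brass dome button, 28 mm across, 13.5 mm high with an 8 mm straight rim, 30 g, lying flat, dome up; origin under its centre. Two to four of these are present (None if absent).
- bead0: white ceramic burnishing bead, 20 mm ball, 10 g, waiting in the channel above the gate; origin at its centre
- bead1: white ceramic burnishing bead, 20 mm ball, 10 g, waiting in the channel above the gate; origin at its centre
- bead2: white ceramic burnishing bead, 20 mm ball, 10 g, waiting in the channel above the gate; origin at its centre
- bead3: white ceramic burnishing bead, 20 mm ball, 10 g, waiting in the channel above the gate; origin at its centre
- bead4: white ceramic burnishing bead, 20 mm ball, 10 g, waiting in the channel above the gate; origin at its centre
- bead5: white ceramic burnishing bead, 20 mm ball, 10 g, waiting in the channel above the gate; origin at its centre

How it is judged:
By the outcome, as a careful person would: the job done as asked, in the order asked, and still so for the second after the job is handed in, with the robot touching nothing.
Of button0, button1, button2, button3 only 2 to 4 are there at a start; the rules pass over those that are not, and their reading is None.
At some moment in a run one of button0, button1, button2, button3 may be knocked a few centimetres aside while the robot is not near it.
It also fails if it takes over 210 s, if anything falls off the work surface, if the arm or the gripper's body presses on something with over 40 N, if the wrist force passes 120 N, or if a joint passes its speed limit or range.

ROBOT

A 6-joint arm with a two-finger parallel gripper is mounted at the origin on the work surface. World frame = base frame: x ahead of the robot, y to its left, z up, the work surface at z = 0. Lengths are in mm, angles in rad, forces in N, time in s.
With the tool pointing down it reaches from about 350 to 875 mm from the base axis. Payload 4.2 kg.
Tool frame: the origin (TCP) lies midway between the tips of the shut fingers; the grasp point (between the pads) lies 19 mm behind it (arm.grip_point_offset is the z of the grasp point in the tool frame, in mm); z points along the fingers, x is the direction in which the jaws open and shut, and the axes are right-handed (so a half turn about z gives the same grasp; the last joint's range is limited). The gripper opens to 85 mm and grips with 20 to 120 N. Pads are 22 mm wide; open, the fingers measure 114 mm over their backs; the gripper's body (76 mm by 85 mm) begins 54 mm behind the grasp point. The pads swing forward as they close: fully open they stand 13 mm farther back than shut.
Start: joints at [-0.957, 0.385, 0.008, 0, -1.194, -0.259], TCP at [217.141, -586.045, 231.312] pointing down, gripper open.
Joint ranges: [-3.14, 3.14], [-1.21, 2.06], [-1.07, 1.41], [-3.16, 2.05], [-2.99, -0.16], [-3.1, 3.1]. Speed limits (rad/s): [2.79, 2.79, 3.14, 3.14, 3.14, 3.14].

INTERFACE

Orientations are given as a unit quaternion [x, y, z, w].
In Python, from bench import arm gives the robot as it stands.
- The arm moves only by the shell command python3 -m jog 'ROWS'. ROWS is JSON, a list of rows, each an object of numbers: "hand": the finger opening in mm, from 0 to 85.4; "dx", "dy", "dz": the shift along the tool's x, y, z in mm; "rx", "ry", "rz": the turn, a rotation vector about the tool's x, y, z in rad. A call has 1 to 5 rows; each row shifts and turns the commanded pose from where the row before left it, along the tool's axes as they then stand; what a row does not reach is not made up. A row lasts 1/12 s, in which the tool goes at most 41.7 mm and 7.16 degrees, less where a joint would pass 70% of its speed; a pose out of reach is approached as far as the arm can. A call with a gripper value outside its range is refused whole. The fingers move at their own pace and stop on an object; the grip force is fixed at half the most. Time passes only in rows, so rows that do not move let the fingers close. It gives the time, the measured TCP pose, the force and the opening at its end, in the units of the state.
- arm.read_state(): the state, without advancing time (a new reading comes with each control period).
- arm.get_image(name): name is "scene" or "top" or "wrist"; returns a dict with "img" (400x640x3 uint8, red, green, blue), "depth" (400x640 float32, mm along the optical axis (not along the pixel's ray), 0 where there is no reading), "intrinsics" (3x3 intrinsics, pixels), "R" (3x3) and "t" (3): a world point X has camera coordinates R X + t; the wrist camera has in their place "T_tool_cam" (4x4, takes a point from camera to tool coordinates, whose origin is the TCP and whose axes are the tool frame's). Camera axes: x right, y down, z forward; pixel columns grow to the right and rows downward; lengths in mm; the calibration is good to about 2 mm. A picture is of the moment at which its call begins: read the wrist's pose just before it.
- arm.job_done(): hands the job in, once; it reports no verdict.
The state is a dict: "clock": time; "joints": joint angles; "joint_vel": joint speeds; "joint_efforts": joint torques, N m; "position": TCP position; "ee_rot": TCP orientation; "contact_force": force on the tool from outside, world axes, zero at the start; "wrist_torque": the same for the moment, N m; "gripper_width": finger opening in mm.
Only numpy, scipy, OpenCV 4.12 (cv2) and the standard library are available. Lean on these libraries where they do the work, as an engineer would, in place of code of your own. Each camera call takes 0.05 s, during which the arm holds its last target.

## Working session

There is one attempt and no reset: what is moved stays moved. The work goes in short steps, Python scripts to look and compute and a shell command to move; the robot and the scene stay as the last step left them, time stands still between calls to the robot, and variables do not carry over. Pictures are saved under pics/ and viewed, and the job is handed in when it is done.

```bash
ls; mkdir -p pics; cat > h.py <<'E'
import numpy as np, cv2
from bench import arm
from scipy.spatial.transform import Rotation as R
def save(n,name):
    im=arm.get_image(n); cv2.imwrite(f'pics/{name}.png',im['img'][:,:,::-1]); return im
E
python3 - <<'E'
from h import *
s=arm.read_state();print(s)
for n in ['scene','top','wrist']:
    im=save(n,n+'0'); print(n,im['intrinsics'].tolist(),[np.round(im[k],3).tolist() for k in im if k in('R','t','T_tool_cam')])
    np.savez(f'{n}0.npz',**im)
E
```

```text
pics
{'clock': 0.0, 'joints': array([-9.57369875e-01,  3.85566702e-01,  6.62939532e-03, -5.15844628e-04,
       -1.19397533e+00, -2.58599760e-01]), 'joint_vel': array([-7.37375748e-04, -5.50899798e-06, -5.63030002e-04, -2.04281909e-04,
        1.12551502e-03, -1.39092404e-03]), 'joint_efforts': array([-1.14730945e-03, -3.92285228e+01,  1.88399237e+01,  4.18601006e+00,
       -4.58726499e-03, -1.42961065e-05]), 'position': array([ 216.96559548, -585.51630747,  230.2143423 ]), 'ee_rot': array([ 5.71292327e-01,  8.20745941e-01,  5.87469816e-04, -9.12161490e-04]), 'contact_force': array([-0.54731791,  0.38967806,  0.7609615 ]), 'wrist_torque': array([-0.06201175, -0.04483016, -0.01353017]), 'gripper_width': 85.66822750447442}
scene [[407.91550851498715, 0.0, 326.398510124998], [0.0, 407.91550851498715, 200.13649788718527], [0.0, 0.0, 1.0]] [[[0.264, 0.964, -0.005], [0.741, -0.207, -0.639], [-0.617, 0.165, -0.769]], [-164.978, -381.257, 1432.459]]
top [[403.1814570182051, 0.0, 316.7534223305001], [0.0, 403.1814570182051, 199.97132386090001], [0.0, 0.0, 1.0]] [[[0.007, -1.0, 0.015], [-0.994, -0.008, -0.106], [0.106, -0.014, -0.994]], [16.456, 611.847, 966.733]]
wrist [[301.39545575808023, 0.0, 320.26208378167206], [0.0, 301.39545575808023, 196.7238534308086], [0.0, 0.0, 1.0]] [[[1.0, -0.0, -0.001, 0.776], [0.0, 0.945, 0.326, -85.411], [0.001, -0.326, 0.945, -142.019], [0.0, 0.0, 0.0, 1.0]]]
```

View pics/top0.png

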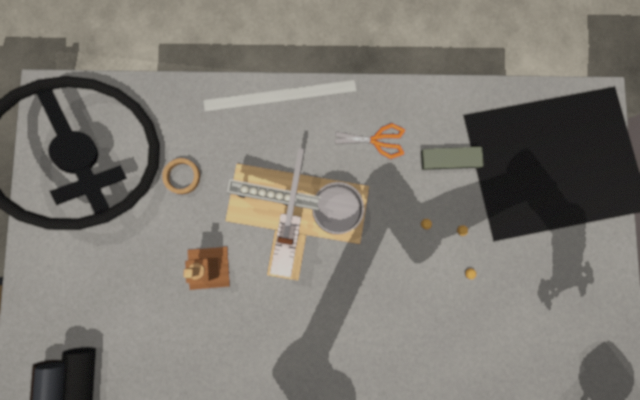

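View pics/scene0.png

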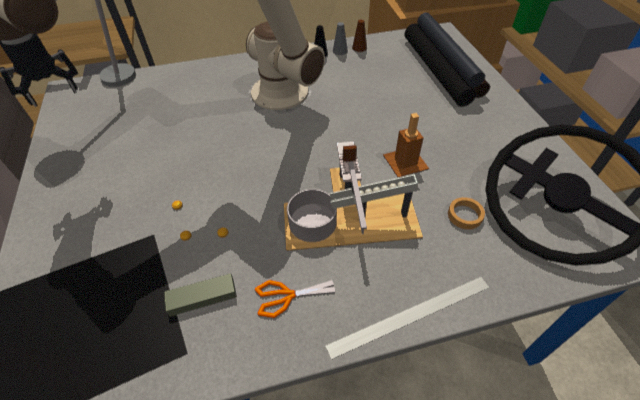

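View pics/wrist0.png

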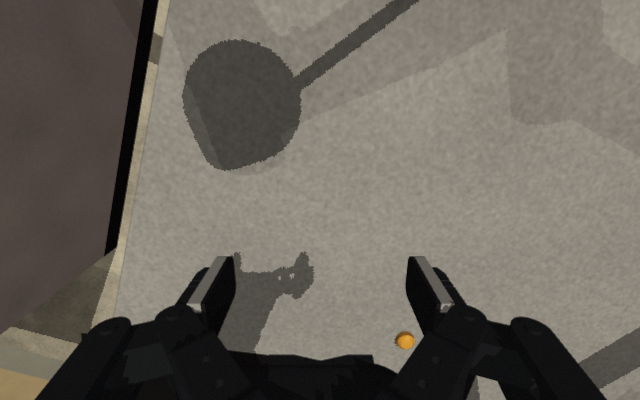

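Top view: three buttons near (426,224), (462,230), (471,273). The fixture has its pot at (337,208) and its handle at (286,238). The holder is at (207,268), the tape at (181,175), the stone at (452,157) and the scissors at (375,139).

```bash
cat >> h.py <<'E'
def ray(im,u,v,z):
    K=im['intrinsics'];d=np.linalg.inv(K)@[u,v,1.]
    if 'R' in im: Rm=im['R'].T; o=-Rm@im['t']
    else:
        T=im['Tw']@im['T_tool_cam']; Rm=T[:3,:3]; o=T[:3,3]
    d=Rm@d
    return o+d*(z-o[2])/d[2]
def pt(im,u,v):
    K=im['intrinsics'];d=np.linalg.inv(K)@[u,v,1.]; dep=im['depth'][int(round(v)),int(round(u))]
    p=d*dep
    if 'R' in im: return im['R'].T@(p-im['t'])
    T=im['Tw']@im['T_tool_cam']; return T[:3,:3]@p+T[:3,3]
def pose():
    s=arm.read_state(); T=np.eye(4);T[:3,:3]=R.from_quat(s['ee_rot']).as_matrix();T[:3,3]=s['position'];return T
def wrist(name):
    T=pose(); im=save('wrist',name); im['Tw']=T; return im
def proj(im,X):
    K=im['intrinsics']
    if 'R' in im: c=im['R']@X+im['t']
    else: c=np.linalg.inv(im['Tw']@im['T_tool_cam'])@np.r_[X,1]; c=c[:3]
    p=K@c; return p[:2]/p[2]
def cloud(im):
    h,w=im['depth'].shape;vv,uu=np.mgrid[:h,:w];K=im['intrinsics']
    p=np.stack([uu,vv,np.ones_like(uu)],-1)@np.linalg.inv(K).T*im['depth'][...,None]
    if 'R' in im: return (p-im['t'])@im['R']
    T=im['Tw']@im['T_tool_cam'];return p@T[:3,:3].T+T[:3,3]
def blobs(im,m,amin=8):
    n,l,st,c=cv2.connectedComponentsWithStats(m.astype(np.uint8))
    return [(c[i],st[i]) for i in range(1,n) if st[i][4]>=amin]
def brass(im):
    hsv=cv2.cvtColor(im['img'],cv2.COLOR_RGB2HSV);return cv2.inRange(hsv,(8,140,60),(30,255,255))>0
E
python3 - <<'E'
from h import *
for n in ['top','scene']:
    im=dict(np.load(n+'0.npz'))
    print(n)
    for c,st in blobs(im,brass(im)): print(np.round(c,1),st,np.round(ray(im,*c,7),0))
im=dict(np.load('top0.npz'))
P=cloud(im)
# pot rim: points z 60..75
for name,(u0,u1,v0,v1),(z0,z1) in [('rim',(300,380,170,250),(62,80)),('handle',(265,310,215,260),(150,190)),('holder',(180,240,230,295),(100,116)),('stickcol',(175,240,230,295),(118,190)),('fixtop',(220,320,170,215),(85,170))]:
    m=np.zeros(P.shape[:2],bool);m[v0:v1,u0:u1]=1;m&=(P[...,2]>z0)&(P[...,2]<z1)
    q=P[m];print(name,len(q),q.mean(0).round(1) if len(q) else '',q.min(0).round(0),q.max(0).round(0))
    if name=='rim':
        A=np.c_[2*q[:,:2],np.ones(len(q))];s=np.linalg.lstsq(A,(q[:,:2]**2).sum(1),rcond=None)[0];print(s[:2],np.sqrt(s[2]+s[0]**2+s[1]**2))
img=im['img'];cr=img[150:300,170:390];cv2.imwrite('pics/topcrop.png',cv2.resize(cr,None,fx=3.6,fy=3.6,interpolation=cv2.INTER_CUBIC)[:,:,::-1])
E
```

```text
top
[387.3 140.4] [371 124  33  34 423] [ 771. -161.    7.]
[425.9 223.6] [422 220   9   8  56] [ 556. -256.    7.]
[462. 230.] [458 227   9   7  49] [ 541. -348.    7.]
[284.7 240.2] [279 238  12   5  32] [512. 101.   7.]
[210.7 267. ] [ 187  249   41   39 1066] [445. 283.   7.]
[469.8 272.8] [466 270   9   7  46] [ 434. -364.    7.]
scene
[452.3  19.6] [ 368    0  157   72 4614] [-294.  809.    7.]
[617.5   4.3] [608   0  18  10  48] [-220. 1581.    7.]
[629.1   2.4] [625   0  10   8  29] [-221. 1644.    7.]
[635.5  10.7] [632   4   8  13  32] [-148. 1614.    7.]
[628.1  12.9] [625  10   7   7  15] [-140. 1569.    7.]
[123.4  18.4] [122  17   5   4  10] [-693. -549.    7.]
[129.9  21.6] [126  17   8  10  33] [-655. -521.    7.]
[108.9  21.2] [107  19   5   6  12] [-684. -608.    7.]
[94.5 27.7] [88 21 13 15 48] [-642. -663.    7.]
[360.5  21. ] [358  20   6   3  18] [-390.  429.    7.]
[79.8 29.7] [74 23 13 13 58] [-641. -721.    7.]
[68.  28.5] [62 24 12 10 39] [-665. -770.    7.]
[125.8  26.6] [125  24   3   6   9] [-616. -537.    7.]
[58.7 28.3] [56 26  6  7 15] [-678. -808.    
[... 5294 characters left out ...]
3.   7.]
[403.  234.4] [397 232  12   7  25] [689. 183.   7.]
[368.2 237.6] [367 235   4   5  11] [674.  95.   7.]
[295.8 239.2] [293 236   6   7  11] [630. -81.   7.]
[291.3 244.3] [286 238  13  12  53] [642. -95.   7.]
[302.4 244. ] [299 241   8   7  25] [649. -69.   7.]
[274.4 297.8] [255 280  41  38 713] [ 773. -163.    7.]
rim 302 [594.6 -27.7  70.2] [532. -89.  62.] [652.  49.  80.]
[591.24901135 -27.93537681] 59.43200451116189
handle 106 [511.4  90.5 170.7] [503.  75. 161.] [520. 106. 175.]
holder 386 [444.8 286.8 109.2] [417. 265. 101.] [470. 317. 116.]
stickcol 143 [444.4 287.9 161.3] [435. 282. 119.] [453. 301. 177.]
fixtop 1320 [618.2 124.9 118. ] [570.  17.  85.] [670. 223. 149.]
```

View pics/topcrop.png

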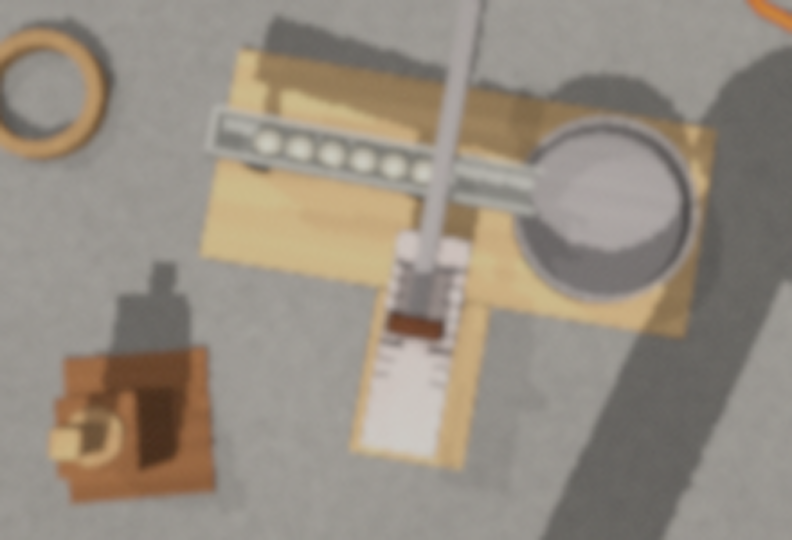

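```bash
python3 - <<'E'
from h import *
im=dict(np.load('top0.npz'));P=cloud(im)
m=np.zeros(P.shape[:2],bool);m[170:215,220:325]=1
q=P[m&(P[...,2]>85)&(P[...,2]<155)]
# channel wall by tape: exclude slide; PCA robust
x,y=q[:,1],q[:,0]
for _ in range(8):
    c=np.polyfit(x,y,1);r=abs(y-np.polyval(c,x));k=r<14;x,y=x[k],y[k]
print('channel slope dx/dy',c,'yaw deg',-np.degrees(np.arctan(c[0])), 'range y',x.min(),x.max())
hsv=cv2.cvtColor(im['img'],cv2.COLOR_RGB2HSV)
# white rail
w=np.zeros(P.shape[:2],bool);w[205:285,262:305]=1
w&=(hsv[...,1]<60)&(hsv[...,2]>150)
q=P[w&(P[...,2]>108)&(P[...,2]<135)];print('rail',len(q),q.mean(0),cv2.minAreaRect(q[:,:2].astype(np.float32)))
b=np.zeros(P.shape[:2],bool);b[240:295,180:235]=1
q=P[b&(P[...,2]>100)&(P[...,2]<113)];print('holder',cv2.minAreaRect(q[:,:2].astype(np.float32)))
q=P[b&(P[...,2]>155)&(P[...,2]<182)];print('stick',len(q),q.mean(0),cv2.minAreaRect(q[:,:2].astype(np.float32)))
q=P[b&(P[...,2]>1.5)&(P[...,2]<8)];print('foot',len(q),cv2.minAreaRect(q[:,:2].astype(np.float32)))
# beads
g=np.zeros(P.shape[:2],bool);g[180:205,235:295]=1
for n in ['top']:
  for (u,v) in [(170+268/3.6,150+142/3.6),(170+425/3.6,150+172/3.6)]: print('bead',ray(im,u,v,135))
# handle top colour blob
c=(284.7,240.2);print('handle top',ray(im,*c,172))
E
```

```text
channel slope dx/dy [1.19663828e-01 6.04128458e+02] yaw deg -6.823784819952262 range y 14.552988774745957 223.1072675951952
rail 990 [499.38002135  92.61201401 119.22935681] ((515.4376831054688, 90.42687225341797), (47.10939407348633, 162.58773803710938), 80.22505187988281)
holder ((443.7516174316406, 291.36590576171875), (49.829410552978516, 50.55490493774414), 4.991795063018799)
stick 99 [443.95617862 289.57416088 171.61134425] ((443.7019958496094, 291.32373046875), (17.098953247070312, 19.47505760192871), 0.0666239783167839)
foot 1111 ((444.77215576171875, 294.1751708984375), (136.001220703125, 135.7885284423828), 1.6377131938934326)
bead [622.94028785 183.38148299 135.        ]
bead [605.11401258  86.27338276 135.        ]
handle top [511.05578247  89.91690342 172.        ]
```

```bash
python3 -m jog '[{"rz":0.119},{"rz":0.119},{"rz":0.118},{"dx":25,"dy":25},{"dx":25,"dy":25}]'; python3 -m jog '[{"dx":25,"dy":25},{"dx":25,"dy":25},{"dx":25,"dy":25},{"dx":25,"dy":25,"hand":60},{"dx":25,"dy":22,"hand":60}]'; python3 - <<'E'
from h import *
im=wrist('w1')
for c,st in blobs(im,brass(im),60): print(np.round(c,1),st,np.round(ray(im,*c,7),1))
print(pose().round(3))
im=save('top','top1')
for c,st in blobs(im,brass(im),30): print(np.round(c,1),st,np.round(ray(im,*c,7),1))
E
```

```text
[404.9 340. ] [396 332  19  17 251] [ 428.2 -368.1    7. ]
[[-3.47000e-01  9.38000e-01 -1.00000e-03  2.17014e+02]
 [ 9.38000e-01  3.47000e-01  1.00000e-03 -5.85758e+02]
 [ 1.00000e-03 -0.00000e+00 -1.00000e+00  2.30648e+02]
 [ 0.00000e+00  0.00000e+00  0.00000e+00  1.00000e+00]]
[387.3 140.4] [371 124  33  34 421] [ 771.  -161.1    7. ]
[425.9 223.6] [422 220   9   8  55] [ 556.5 -256.6    7. ]
[462. 230.] [458 227   9   7  49] [ 540.8 -348.1    7. ]
[285.  240.3] [279 238  13   5  34] [512.   99.7   7. ]
[210.7 266.9] [ 187  249   41   39 1061] [444.7 283.5   7. ]
[469.8 272.7] [466 270   8   7  44] [ 434.2 -364.4    7. ]$[0]: bad value
$[0]: bad value
```

View pics/w1.png

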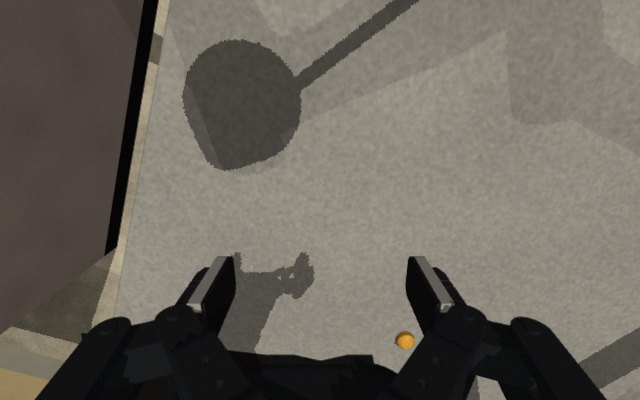

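The refused call did not move the arm, and the view is unchanged with a button at (405,341). I'll give every field explicitly.

```bash
python3 -m jog --help | head -20; python3 -m jog '[{"hand":85,"dx":0,"dy":0,"dz":0,"rx":0,"ry":0,"rz":0.119},{"hand":85,"dx":0,"dy":0,"dz":0,"rx":0,"ry":0,"rz":0.119},{"hand":85,"dx":0,"dy":0,"dz":0,"rx":0,"ry":0,"rz":0.118}]'
```

```text
clock: 0.5
position: [217.1, -585.9, 231.1]
ee_rot: [0.71, 0.705, 0.0, -0.0]
contact_force: [0.5, 0.3, 0.1]
gripper_width: 85.1invalid input: not JSON, or not a number
```

```bash
python3 -m jog '[{"hand":60,"dx":25,"dy":25},{"hand":60,"dx":25,"dy":25},{"hand":60,"dx":25,"dy":25},{"hand":60,"dx":25,"dy":25},{"hand":60,"dx":25,"dy":25}]'
```

```text
$[0]: bad value
```

```bash
python3 -m jog '[{"hand":60,"dx":25,"dy":25,"dz":0,"rx":0,"ry":0,"rz":0},{"hand":60,"dx":25,"dy":25,"dz":0,"rx":0,"ry":0,"rz":0},{"hand":60,"dx":25,"dy":25,"dz":0,"rx":0,"ry":0,"rz":0},{"hand":60,"dx":25,"dy":25,"dz":0,"rx":0,"ry":0,"rz":0}]'; python3 - <<'E'
from h import *
im=wrist('w2')
for c,st in blobs(im,brass(im),60): print(np.round(c,1),st,np.round(ray(im,*c,7),1))
print(pose().round(3))
E
```

```text
clock: 0.83
position: [317.9, -485.1, 231.2]
ee_rot: [0.708, 0.706, 0.0, -0.0]
contact_force: [0.5, -0.0, 0.4]
gripper_width: 60.0
[407.1 245.2] [397 236  21  20 316] [ 429.  -367.1    7. ]
[589.  327.8] [ 553  290   87   83 1711] [569.6 -79.3   7. ]
[[-3.00000e-03  1.00000e+00  2.00000e-03  3.21548e+02]
 [ 1.00000e+00  3.00000e-03  1.00000e-03 -4.81687e+02]
 [ 1.00000e-03  2.00000e-03 -1.00000e+00  2.31327e+02]
 [ 0.00000e+00  0.00000e+00  0.00000e+00  1.00000e+00]]
```

View pics/w2.png

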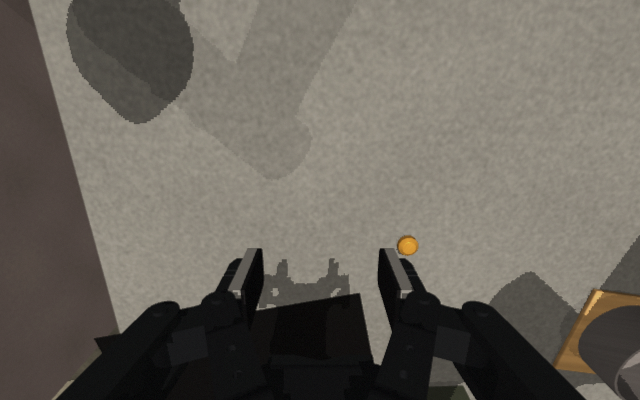

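```bash
python3 -m jog '[{"hand":60,"dx":28,"dy":27,"dz":0,"rx":0,"ry":0,"rz":0},{"hand":60,"dx":29,"dy":27,"dz":0,"rx":0,"ry":0,"rz":0},{"hand":60,"dx":29,"dy":27,"dz":0,"rx":0,"ry":0,"rz":0},{"hand":60,"dx":29,"dy":27,"dz":0,"rx":0,"ry":0,"rz":0},{"hand":60,"dx":0,"dy":0,"dz":40,"rx":0,"ry":0,"rz":0}]'; python3 -m jog '[{"hand":60,"dx":0,"dy":0,"dz":40,"rx":0,"ry":0,"rz":0},{"hand":60,"dx":0,"dy":0,"dz":40,"rx":0,"ry":0,"rz":0},{"hand":60,"dx":0,"dy":0,"dz":0,"rx":0,"ry":0,"rz":0},{"hand":60,"dx":0,"dy":0,"dz":0,"rx":0,"ry":0,"rz":0}]';python3 - <<'E'
from h import *
im=wrist('w3')
for c,st in blobs(im,brass(im),60): print(np.round(c,1),st,np.round(ray(im,*c,7),1))
print(pose().round(3)); m=im['depth']; c=[c for c,s in blobs(im,brass(im),60)][0]; print(pt(im,*c))
E
```

```text
clock: 1.3
position: [433.9, -370.7, 199.0]
ee_rot: [0.705, 0.71, 0.002, 0.009]
contact_force: [1.8, -1.5, 1.1]
gripper_width: 60.3
clock: 1.63
position: [424.5, -371.0, 110.1]
ee_rot: [0.707, 0.707, -0.001, -0.002]
contact_force: [0.8, -0.3, 1.2]
gripper_width: 60.0
[325.8 203.4] [311 188  31  32 777] [ 429.2 -365.9    7. ]
[586.5 354.7] [ 561  274   60  124 1782] [598.5 -91.8   7. ]
[342.6 305.8] [329 292  28  28 606] [ 536.2 -349.     7. ]
[[ 0.00000e+00  1.00000e+00  0.00000e+00  4.26140e+02]
 [ 1.00000e+00 -0.00000e+00 -1.00000e-03 -3.72114e+02]
 [-1.00000e-03  0.00000e+00 -1.00000e+00  1.12493e+02]
 [ 0.00000e+00  0.00000e+00  0.00000e+00  1.00000e+00]]
[ 426.66245971 -366.07568786   14.04560895]
```

View pics/w3.png

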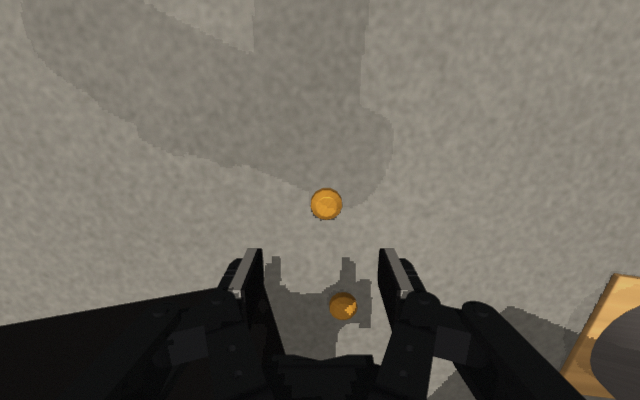

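```bash
python3 -m jog '[{"hand":60,"dx":6,"dy":4,"dz":35,"rx":0,"ry":0,"rz":0},{"hand":60,"dx":0,"dy":0,"dz":35,"rx":0,"ry":0,"rz":0},{"hand":60,"dx":0,"dy":0,"dz":25,"rx":0,"ry":0,"rz":0},{"hand":60,"dx":0,"dy":0,"dz":0,"rx":0,"ry":0,"rz":0},{"hand":60,"dx":0,"dy":0,"dz":0,"rx":0,"ry":0,"rz":0}]';python3 - <<'E'
from h import *
im=wrist('w4')
for c,st in blobs(im,brass(im),60): print(np.round(c,1),st,np.round(ray(im,*c,7),1))
print(pose().round(3))
E
```

```text
clock: 2.1
position: [430.8, -366.4, 18.2]
ee_rot: [0.707, 0.707, 0.0, 0.001]
contact_force: [0.5, 0.4, 0.4]
gripper_width: 59.8
[321.1 247. ] [ 298  224   47   47 1767] [ 428.5 -365.9    7. ]
[463.4 393.6] [453 384  24  16 239] [ 542.9 -267.     7. ]
[[ 0.00000e+00  1.00000e+00  4.00000e-03  4.31589e+02]
 [ 1.00000e+00 -0.00000e+00 -3.00000e-03 -3.66815e+02]
 [-3.00000e-03  4.00000e-03 -1.00000e+00  1.92420e+01]
 [ 0.00000e+00  0.00000e+00  0.00000e+00  1.00000e+00]]
```

View pics/w4.png

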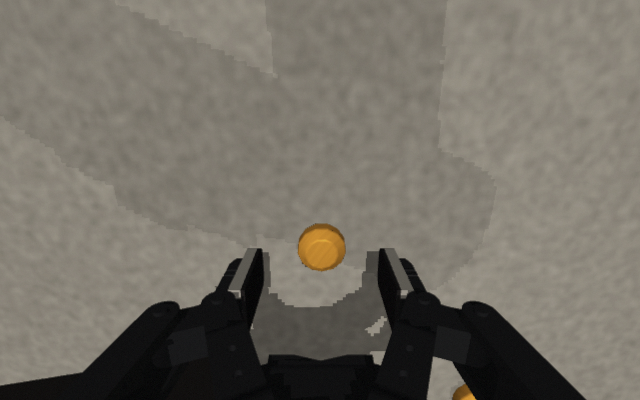

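```bash
python3 -m jog '[{"hand":60,"dx":1,"dy":-2,"dz":9,"rx":0,"ry":0,"rz":0},{"hand":60,"dx":0,"dy":0,"dz":7,"rx":0,"ry":0,"rz":0},{"hand":60,"dx":0,"dy":0,"dz":0,"rx":0,"ry":0,"rz":0},{"hand":20,"dx":0,"dy":0,"dz":0,"rx":0,"ry":0,"rz":0},{"hand":20,"dx":0,"dy":0,"dz":0,"rx":0,"ry":0,"rz":0}]';python3 -m jog '[{"hand":20,"dx":0,"dy":0,"dz":0,"rx":0,"ry":0,"rz":0},{"hand":20,"dx":0,"dy":0,"dz":0,"rx":0,"ry":0,"rz":0},{"hand":20,"dx":0,"dy":0,"dz":0,"rx":0,"ry":0,"rz":0}]'
```

```text
clock: 2.57
position: [427.7, -364.5, 0.7]
ee_rot: [0.707, 0.707, 0.0, 0.0]
contact_force: [0.5, -0.9, -0.2]
gripper_width: 36.8
clock: 2.82
position: [427.8, -364.6, 1.1]
ee_rot: [0.707, 0.707, 0.0, 0.001]
contact_force: [-1.6, 0.6, 5.9]
gripper_width: 24.3
```

```bash
python3 -m jog '[{"hand":20,"dx":0,"dy":0,"dz":0,"rx":0,"ry":0,"rz":0},{"hand":20,"dx":0,"dy":0,"dz":0,"rx":0,"ry":0,"rz":0}]';python3 - <<'E'
from h import *
im=wrist('w5')
E
```

```text
clock: 2.98
position: [427.8, -364.6, 1.1]
ee_rot: [0.707, 0.707, 0.0, 0.001]
contact_force: [-1.4, 0.6, 6.4]
gripper_width: 24.3
```

View pics/w5.png

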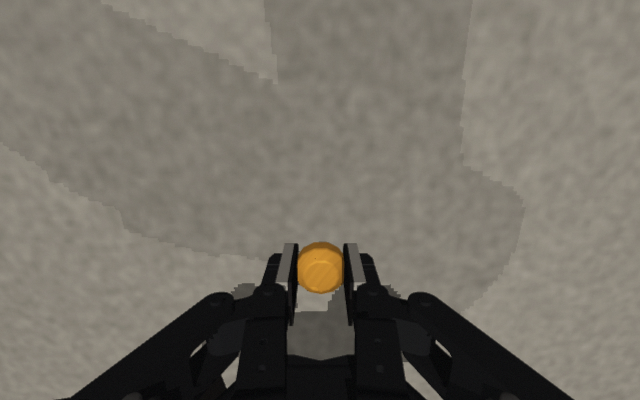

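```bash
python3 -m jog '[{"hand":20,"dx":0,"dy":0,"dz":-10,"rx":0,"ry":0,"rz":0},{"hand":20,"dx":0,"dy":0,"dz":-25,"rx":0,"ry":0,"rz":0},{"hand":20,"dx":0,"dy":0,"dz":-25,"rx":0,"ry":0,"rz":0},{"hand":20,"dx":0,"dy":0,"dz":0,"rx":0,"ry":0,"rz":0}]';python3 - <<'E'
from h import *
im=wrist('w6')
for c,st in blobs(im,brass(im),60): print(np.round(c,1),st,np.round(ray(im,*c,60),1),pt(im,*c))
im=save('scene','s6')
cv2.imwrite('pics/s6c.png',cv2.resize(im['img'][130:260,100:260],None,fx=4,fy=4)[:,:,::-1])
E
```

```text
clock: 3.37
position: [430.4, -366.1, 65.4]
ee_rot: [0.707, 0.707, 0.001, 0.005]
contact_force: [0.3, -0.7, 0.3]
gripper_width: 23.9
[320.1 267.6] [ 297  242   47   52 2037] [ 438.1 -366.1   60. ] [ 427.63069068 -365.94648749   76.2300726 ]
[339.7 333.6] [325 317  30  33 747] [ 485.1 -354.    60. ] [ 530.8411235  -350.44913002   12.52011848]
[619.7 375.8] [597 333  43  67 823] [ 518.8 -171.5   60. ] [ 582.53735507 -100.9840065     6.6085192 ]
[442.7 348.1] [435 340  17  17  77] [ 496.2 -289.3   60. ] [ 547.5785367  -263.7672957    10.64071757]
```

View pics/w6.png

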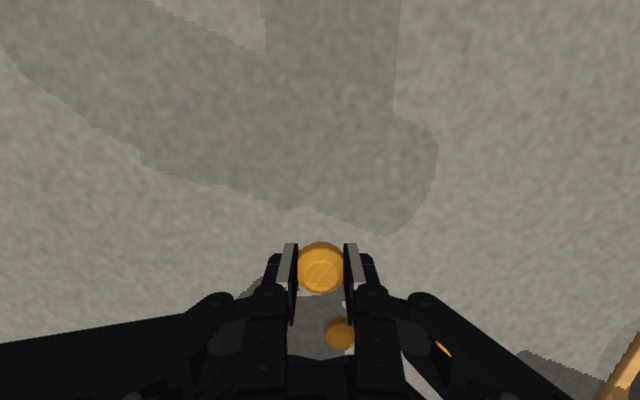

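View pics/s6c.png

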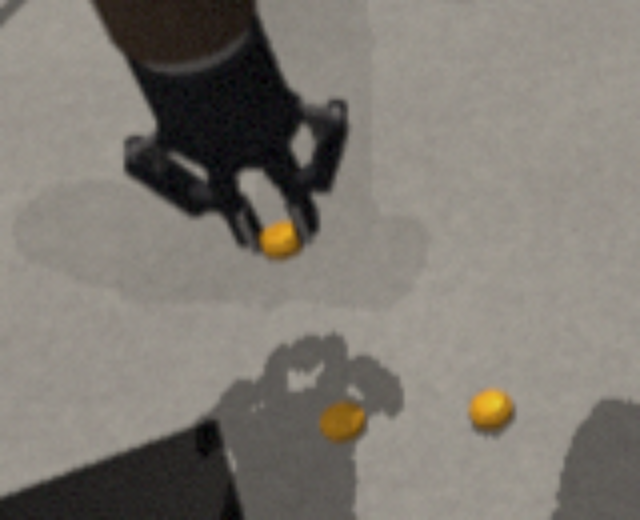

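Held and centred, seen in both views. Carry it to the pot.

```bash
python3 -m jog '[{"hand":20,"dx":0,"dy":0,"dz":-35,"rx":0,"ry":0,"rz":0},{"hand":20,"dx":36,"dy":18,"dz":-6,"rx":0,"ry":0,"rz":0},{"hand":20,"dx":36,"dy":18,"dz":-6,"rx":0,"ry":0,"rz":0},{"hand":20,"dx":36,"dy":18,"dz":-6,"rx":0,"ry":0,"rz":0},{"hand":20,"dx":36,"dy":18,"dz":-6,"rx":0,"ry":0,"rz":0}]';python3 -m jog '[{"hand":20,"dx":36,"dy":18,"dz":-6,"rx":0,"ry":0,"rz":0},{"hand":20,"dx":36,"dy":18,"dz":-6,"rx":0,"ry":0,"rz":0},{"hand":20,"dx":36,"dy":18,"dz":0,"rx":0,"ry":0,"rz":0},{"hand":20,"dx":36,"dy":18,"dz":0,"rx":0,"ry":0,"rz":0},{"hand":20,"dx":0,"dy":0,"dz":0,"rx":0,"ry":0,"rz":0}]';python3 - <<'E'
from h import *
im=wrist('w7');np.savez('w7.npz',**im)
im=save('top','top7')
cv2.imwrite('pics/top7c.png',cv2.resize(im['img'][150:300,220:480],None,fx=3,fy=3)[:,:,::-1])
E
```

```text
clock: 3.88
position: [499.1, -218.8, 118.6]
ee_rot: [0.708, 0.706, -0.0, -0.001]
contact_force: [0.7, -0.1, -0.2]
gripper_width: 24.0
clock: 4.3
position: [574.5, -71.2, 130.4]
ee_rot: [0.705, 0.709, 0.001, 0.0]
contact_force: [-0.5, -1.0, -0.0]
gripper_width: 23.9
```

View pics/w7.png

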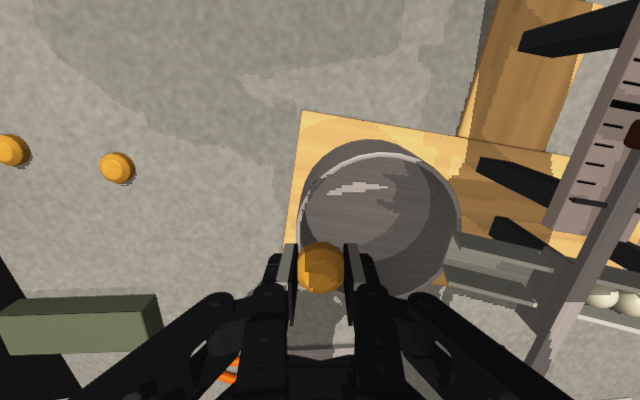

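View pics/top7c.png

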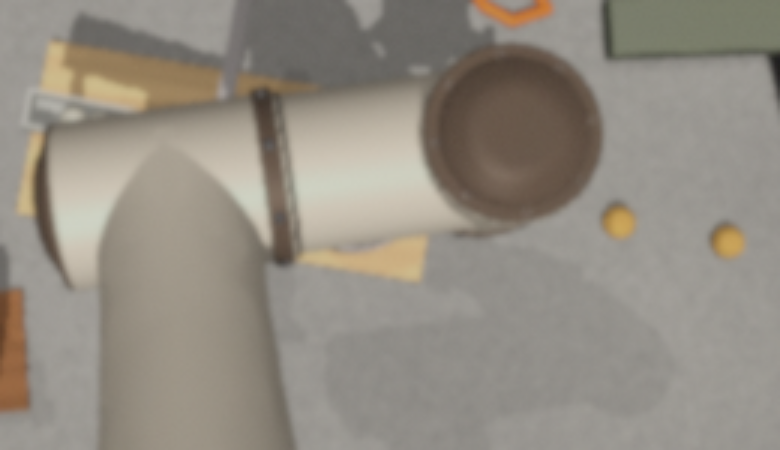

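The wrist shows the pot rim centred near (378,225), with the held button at (320,267) over its near edge. I'll fit the rim from depth.

```bash
cat >> h.py <<'E'
def circ(q):
    q=q.copy()
    for _ in range(10):
        A=np.c_[2*q[:,:2],np.ones(len(q))];s=np.linalg.lstsq(A,(q[:,:2]**2).sum(1),rcond=None)[0]
        r=np.sqrt(s[2]+s[0]**2+s[1]**2);e=abs(np.hypot(*(q[:,:2]-s[:2]).T)-r);q=q[e<max(3,np.percentile(e,85))]
    return s[:2],r,len(q)
E
python3 - <<'E'
from h import *
im=dict(np.load('w7.npz'));P=cloud(im);print(im['Tw'][:3,3])
m=(P[...,2]>67.5)&(P[...,2]<73);m[240:,280:360]=0
q=P[m];q=q[np.hypot(q[:,0]-592,q[:,1]+28)<80];print(circ(q),q[:,2].mean())
m=np.abs(P[...,2]-13)<3;m[240:]=0;q=P[m];q=q[np.hypot(q[:,0]-592,q[:,1]+28)<62];print('floor',len(q),q.min(0),q.max(0))
E
```

```text
[574.46984548 -71.18636565 130.37972414]
(array([587.55504444, -28.0937237 ]), np.float64(59.466174380197316), 1786) 69.11068769566323
floor 8699 [541.57012491 -85.21112845  10.08069466] [622.5946842   30.21444578  15.99504149]
```

```bash
python3 -m jog '[{"hand":20,"dx":29,"dy":13,"dz":0,"rx":0,"ry":0,"rz":0},{"hand":20,"dx":0,"dy":0,"dz":30,"rx":0,"ry":0,"rz":0},{"hand":20,"dx":0,"dy":0,"dz":30,"rx":0,"ry":0,"rz":0},{"hand":20,"dx":0,"dy":0,"dz":27,"rx":0,"ry":0,"rz":0},{"hand":20,"dx":0,"dy":0,"dz":0,"rx":0,"ry":0,"rz":0}]';python3 -m jog '[{"hand":42,"dx":0,"dy":0,"dz":0,"rx":0,"ry":0,"rz":0},{"hand":42,"dx":0,"dy":0,"dz":0,"rx":0,"ry":0,"rz":0},{"hand":42,"dx":0,"dy":0,"dz":0,"rx":0,"ry":0,"rz":0},{"hand":42,"dx":0,"dy":0,"dz":-30,"rx":0,"ry":0,"rz":0},{"hand":42,"dx":0,"dy":0,"dz":-35,"rx":0,"ry":0,"rz":0}]';python3 - <<'E'
from h import *
im=wrist('w8')
E
```

```text
clock: 4.82
position: [579.2, -49.1, 38.2]
ee_rot: [0.709, 0.705, -0.005, -0.004]
contact_force: [-1.1, 0.4, 0.1]
gripper_width: 23.8
clock: 5.23
position: [583.5, -47.9, 109.4]
ee_rot: [0.708, 0.706, -0.001, -0.001]
contact_force: [1.5, 0.8, 0.1]
gripper_width: 42.4
```

View pics/w8.png

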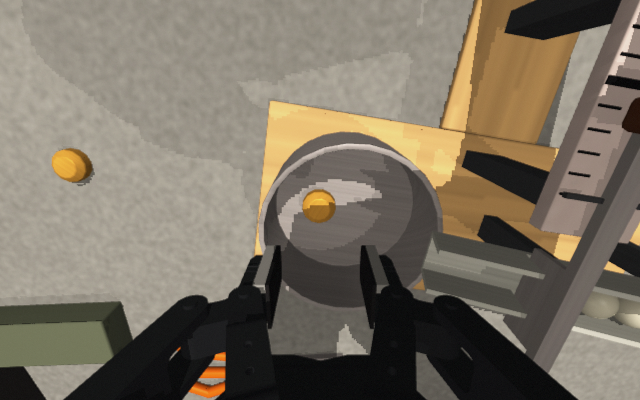

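Button is in the pot at (318,206). The next one shows at (71,165).

```bash
python3 -m jog '[{"hand":60,"dx":-38,"dy":-6,"dz":-10,"rx":0,"ry":0,"rz":0},{"hand":60,"dx":-38,"dy":-6,"dz":0,"rx":0,"ry":0,"rz":0},{"hand":60,"dx":-38,"dy":-6,"dz":0,"rx":0,"ry":0,"rz":0},{"hand":60,"dx":-38,"dy":-6,"dz":0,"rx":0,"ry":0,"rz":0},{"hand":60,"dx":-38,"dy":-6,"dz":0,"rx":0,"ry":0,"rz":0}]';python3 -m jog '[{"hand":60,"dx":-20,"dy":0,"dz":20,"rx":0,"ry":0,"rz":0},{"hand":60,"dx":0,"dy":0,"dz":0,"rx":0,"ry":0,"rz":0},{"hand":60,"dx":0,"dy":0,"dz":0,"rx":0,"ry":0,"rz":0}]';python3 - <<'E'
from h import *
im=wrist('w9')
for c,st in blobs(im,brass(im),60): print(np.round(c,1),st,np.round(ray(im,*c,7),1))
print(pose().round(3))
E
```

```text
clock: 5.7
position: [554.9, -239.3, 121.8]
ee_rot: [0.707, 0.707, 0.001, 0.002]
contact_force: [0.5, 0.1, 0.0]
gripper_width: 60.0
clock: 5.95
position: [554.1, -258.9, 99.9]
ee_rot: [0.709, 0.706, 0.0, 0.0]
contact_force: [0.1, -1.0, -0.4]
gripper_width: 60.0
[508.9 265.6] [ 477  139   75  168 2190] [615.8 -90.2   7. ]
[210.9 183. ] [193 167  36  34 926] [ 537.7 -347.6    7. ]
[322.9 200.8] [307 185  33  33 848] [ 553.4 -256.6    7. ]
[440.3 386.1] [426 363  32  37 712] [ 761.6 -133.2    7. ]
[[ 2.00000e-03  1.00000e+00  2.00000e-03  5.54846e+02]
 [ 1.00000e+00 -2.00000e-03 -1.00000e-03 -2.58068e+02]
 [-1.00000e-03  2.00000e-03 -1.00000e+00  1.00589e+02]
 [ 0.00000e+00  0.00000e+00  0.00000e+00  1.00000e+00]]
```

View pics/w9.png

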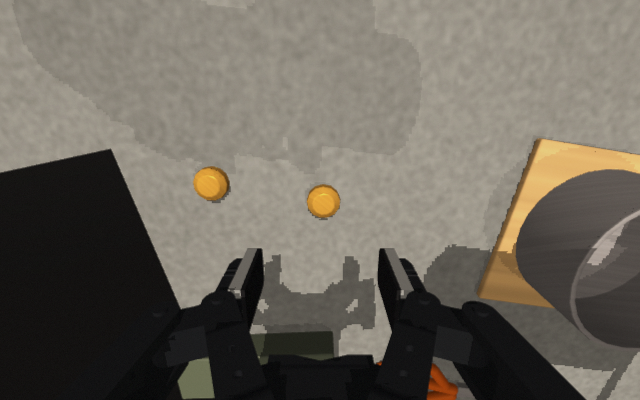

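```bash
python3 -m jog '[{"hand":60,"dx":2,"dy":-2,"dz":33,"rx":0,"ry":0,"rz":0},{"hand":60,"dx":0,"dy":0,"dz":33,"rx":0,"ry":0,"rz":0},{"hand":60,"dx":0,"dy":0,"dz":18,"rx":0,"ry":0,"rz":0},{"hand":60,"dx":0,"dy":0,"dz":0,"rx":0,"ry":0,"rz":0},{"hand":60,"dx":0,"dy":0,"dz":0,"rx":0,"ry":0,"rz":0}]'
```

```text
clock: 6.42
position: [553.4, -254.6, 16.1]
ee_rot: [0.707, 0.708, -0.0, 0.0]
contact_force: [0.7, -0.4, 0.7]
gripper_width: 60.1
```

```bash
python3 -m jog '[{"hand":60,"dx":-2,"dy":0,"dz":9,"rx":0,"ry":0,"rz":0},{"hand":60,"dx":0,"dy":0,"dz":6,"rx":0,"ry":0,"rz":0},{"hand":60,"dx":0,"dy":0,"dz":0,"rx":0,"ry":0,"rz":0},{"hand":20,"dx":0,"dy":0,"dz":0,"rx":0,"ry":0,"rz":0},{"hand":20,"dx":0,"dy":0,"dz":0,"rx":0,"ry":0,"rz":0}]';python3 -m jog '[{"hand":20,"dx":0,"dy":0,"dz":0,"rx":0,"ry":0,"rz":0},{"hand":20,"dx":0,"dy":0,"dz":0,"rx":0,"ry":0,"rz":0},{"hand":20,"dx":0,"dy":0,"dz":0,"rx":0,"ry":0,"rz":0},{"hand":20,"dx":0,"dy":0,"dz":-20,"rx":0,"ry":0,"rz":0},{"hand":20,"dx":0,"dy":0,"dz":-35,"rx":0,"ry":0,"rz":0}]';python3 -m jog '[{"hand":20,"dx":0,"dy":0,"dz":-35,"rx":0,"ry":0,"rz":0},{"hand":20,"dx":0,"dy":0,"dz":-38,"rx":0,"ry":0,"rz":0},{"hand":20,"dx":0,"dy":0,"dz":0,"rx":0,"ry":0,"rz":0}]';python3 - <<'E'
from h import *
im=wrist('w10')
for c,st in blobs(im,brass(im),60): print(np.round(c,1),st,np.round(ray(im,*c,7),1))
E
```

```text
clock: 6.83
position: [552.9, -257.6, 0.9]
ee_rot: [0.708, 0.707, 0.0, 0.0]
contact_force: [0.6, 0.4, 0.0]
gripper_width: 37.0
clock: 7.25
position: [549.2, -256.6, 51.6]
ee_rot: [0.708, 0.706, -0.002, -0.004]
contact_force: [-0.3, -0.1, -0.9]
gripper_width: 24.0
clock: 7.5
position: [557.2, -259.1, 136.9]
ee_rot: [0.707, 0.707, 0.003, 0.007]
contact_force: [0.8, -0.4, 1.4]
gripper_width: 23.5
[633.1 156.9] [624 149  16  19 122] [528.5  23.6   7. ]
[224.8 166.1] [210 152  31  30 712] [ 537.7 -347.8    7. ]
[482.1 234. ] [466 209  31  48 285] [606.7 -98.5   7. ]
[320.1 265.8] [ 297  240   47   52 2057] [ 644.1 -259.9    7. ]
[490.9 269.1] [461 257  65  23 486] [647.3 -81.9   7. ]
[410.1 371.8] [402 359  20  24 257] [ 792.  -151.3    7. ]
```

View pics/w10.png

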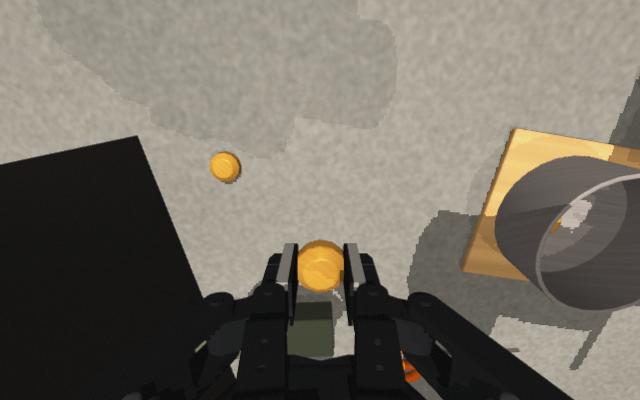

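Second button held at (320,266), third still at (225,166).

```bash
python3 -m jog '[{"hand":20,"dx":36,"dy":6,"dz":0,"rx":0,"ry":0,"rz":0},{"hand":20,"dx":36,"dy":6,"dz":0,"rx":0,"ry":0,"rz":0},{"hand":20,"dx":36,"dy":6,"dz":0,"rx":0,"ry":0,"rz":0},{"hand":20,"dx":36,"dy":6,"dz":0,"rx":0,"ry":0,"rz":0},{"hand":20,"dx":36,"dy":6,"dz":0,"rx":0,"ry":0,"rz":0}]';python3 -m jog '[{"hand":20,"dx":34,"dy":5,"dz":0,"rx":0,"ry":0,"rz":0},{"hand":20,"dx":0,"dy":0,"dz":0,"rx":0,"ry":0,"rz":0},{"hand":20,"dx":0,"dy":0,"dz":0,"rx":0,"ry":0,"rz":0}]'
```

```text
clock: 7.97
position: [581.9, -76.0, 126.9]
ee_rot: [0.708, 0.706, -0.001, -0.001]
contact_force: [1.0, 0.1, -0.4]
gripper_width: 23.9
clock: 8.22
position: [587.2, -41.6, 126.9]
ee_rot: [0.706, 0.708, -0.001, -0.001]
contact_force: [-0.1, -1.0, 0.3]
gripper_width: 24.1
```

```bash
python3 -m jog '[{"hand":20,"dx":4,"dy":8,"dz":27,"rx":0,"ry":0,"rz":0},{"hand":20,"dx":0,"dy":0,"dz":27,"rx":0,"ry":0,"rz":0},{"hand":20,"dx":0,"dy":0,"dz":27,"rx":0,"ry":0,"rz":0},{"hand":20,"dx":0,"dy":0,"dz":0,"rx":0,"ry":0,"rz":0},{"hand":42,"dx":0,"dy":0,"dz":0,"rx":0,"ry":0,"rz":0}]';python3 -m jog '[{"hand":42,"dx":0,"dy":0,"dz":0,"rx":0,"ry":0,"rz":0},{"hand":42,"dx":0,"dy":0,"dz":0,"rx":0,"ry":0,"rz":0},{"hand":42,"dx":0,"dy":0,"dz":-30,"rx":0,"ry":0,"rz":0},{"hand":42,"dx":0,"dy":0,"dz":-35,"rx":0,"ry":0,"rz":0},{"hand":42,"dx":0,"dy":0,"dz":0,"rx":0,"ry":0,"rz":0}]';python3 - <<'E'
from h import *
im=wrist('w11')
E
```

```text
clock: 8.63
position: [594.3, -40.9, 45.6]
ee_rot: [0.708, 0.706, -0.002, -0.001]
contact_force: [1.3, 0.6, -0.0]
gripper_width: 34.7
clock: 9.05
position: [601.2, -39.4, 121.4]
ee_rot: [0.707, 0.707, 0.006, 0.006]
contact_force: [0.2, -0.4, 0.4]
gripper_width: 41.6
```

View pics/w11.png

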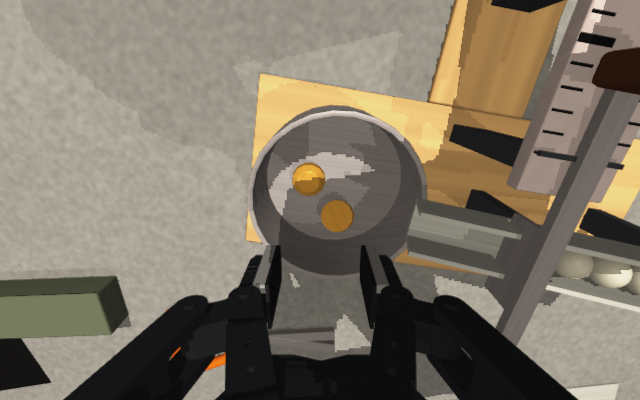

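Both buttons are in the pot at (309,179) and (337,216). Now the third.

```bash
python3 -m jog '[{"hand":60,"dx":-38,"dy":-8,"dz":0,"rx":0,"ry":0,"rz":0},{"hand":60,"dx":-38,"dy":-8,"dz":0,"rx":0,"ry":0,"rz":0},{"hand":60,"dx":-38,"dy":-8,"dz":0,"rx":0,"ry":0,"rz":0},{"hand":60,"dx":-38,"dy":-8,"dz":0,"rx":0,"ry":0,"rz":0},{"hand":60,"dx":-38,"dy":-8,"dz":0,"rx":0,"ry":0,"rz":0}]';python3 -m jog '[{"hand":60,"dx":-38,"dy":-8,"dz":0,"rx":0,"ry":0,"rz":0},{"hand":60,"dx":-38,"dy":-8,"dz":0,"rx":0,"ry":0,"rz":0},{"hand":60,"dx":-38,"dy":-4,"dz":10,"rx":0,"ry":0,"rz":0},{"hand":60,"dx":0,"dy":0,"dz":0,"rx":0,"ry":0,"rz":0},{"hand":60,"dx":0,"dy":0,"dz":0,"rx":0,"ry":0,"rz":0}]';python3 - <<'E'
from h import *
im=wrist('w12')
for c,st in blobs(im,brass(im),60): print(np.round(c,1),st,np.round(ray(im,*c,7),1))
print(pose().round(3))
E
```

```text
clock: 9.52
position: [555.1, -231.0, 113.3]
ee_rot: [0.707, 0.707, 0.001, 0.001]
contact_force: [0.8, -0.5, -0.2]
gripper_width: 60.1
clock: 9.93
position: [534.2, -345.4, 102.0]
ee_rot: [0.709, 0.705, 0.0, -0.0]
contact_force: [-0.1, 0.1, -0.5]
gripper_width: 60.0
[316.4 204.6] [301 189  32  32 821] [ 537.5 -348.6    7. ]
[611.9 212.3] [600 190  25  46 154] [545.9 -98.4   7. ]
[594.6 246.3] [587 233  15  25  78] [ 578.2 -103.7    7. ]
[578.3 280.1] [567 258  25  41 145] [ 613.  -108.5    7. ]
[600.7 283.2] [593 270  17  26  92] [616.5 -86.9   7. ]
[572.5 306.4] [561 299  25  15 141] [ 642.3 -106.     7. ]
[606.1 309.2] [595 302  21  17  74] [645.8 -73.1   7. ]
[463.4 386.8] [455 374  20  24 206] [ 745.2 -194.4    7. ]
[[ 3.00000e-03  1.00000e+00  0.00000e+00  5.34882e+02]
 [ 1.00000e+00 -3.00000e-03  0.00000e+00 -3.44191e+02]
 [ 0.00000e+00  0.00000e+00 -1.00000e+00  1.02430e+02]
 [ 0.00000e+00  0.00000e+00  0.00000e+00  1.00000e+00]]
```

```bash
python3 -m jog '[{"hand":60,"dx":-4,"dy":3,"dz":33,"rx":0,"ry":0,"rz":0},{"hand":60,"dx":0,"dy":0,"dz":33,"rx":0,"ry":0,"rz":0},{"hand":60,"dx":0,"dy":0,"dz":20,"rx":0,"ry":0,"rz":0},{"hand":60,"dx":0,"dy":0,"dz":0,"rx":0,"ry":0,"rz":0},{"hand":60,"dx":0,"dy":0,"dz":0,"rx":0,"ry":0,"rz":0}]'
```

```text
clock: 10.4
position: [538.7, -346.2, 16.3]
ee_rot: [0.707, 0.708, -0.0, -0.001]
contact_force: [0.3, -0.1, 2.0]
gripper_width: 59.9
```

```bash
python3 -m jog '[{"hand":60,"dx":-2,"dy":-1,"dz":9,"rx":0,"ry":0,"rz":0},{"hand":60,"dx":0,"dy":0,"dz":6,"rx":0,"ry":0,"rz":0},{"hand":60,"dx":0,"dy":0,"dz":0,"rx":0,"ry":0,"rz":0},{"hand":20,"dx":0,"dy":0,"dz":0,"rx":0,"ry":0,"rz":0},{"hand":20,"dx":0,"dy":0,"dz":0,"rx":0,"ry":0,"rz":0}]';python3 -m jog '[{"hand":20,"dx":0,"dy":0,"dz":0,"rx":0,"ry":0,"rz":0},{"hand":20,"dx":0,"dy":0,"dz":0,"rx":0,"ry":0,"rz":0},{"hand":20,"dx":0,"dy":0,"dz":0,"rx":0,"ry":0,"rz":0},{"hand":20,"dx":0,"dy":0,"dz":-20,"rx":0,"ry":0,"rz":0},{"hand":20,"dx":0,"dy":0,"dz":-35,"rx":0,"ry":0,"rz":0}]';python3 -m jog '[{"hand":20,"dx":0,"dy":0,"dz":-35,"rx":0,"ry":0,"rz":0},{"hand":20,"dx":0,"dy":0,"dz":-38,"rx":0,"ry":0,"rz":0},{"hand":20,"dx":38,"dy":6,"dz":0,"rx":0,"ry":0,"rz":0},{"hand":20,"dx":38,"dy":6,"dz":0,"rx":0,"ry":0,"rz":0},{"hand":20,"dx":38,"dy":6,"dz":0,"rx":0,"ry":0,"rz":0}]';python3 -m jog '[{"hand":20,"dx":38,"dy":6,"dz":0,"rx":0,"ry":0,"rz":0},{"hand":20,"dx":38,"dy":6,"dz":0,"rx":0,"ry":0,"rz":0},{"hand":20,"dx":38,"dy":6,"dz":0,"rx":0,"ry":0,"rz":0},{"hand":20,"dx":38,"dy":6,"dz":0,"rx":0,"ry":0,"rz":0},{"hand":20,"dx":0,"dy":0,"dz":0,"rx":0,"ry":0,"rz":0}]'; python3 - <<'E'
from h import *
im=wrist('w13');print(pose()[:3,3])
E
```

```text
clock: 10.82
position: [537.8, -349.6, 2.1]
ee_rot: [0.707, 0.707, 0.0, 0.001]
contact_force: [1.5, -1.0, 0.1]
gripper_width: 36.5
clock: 11.23
position: [534.2, -348.0, 52.3]
ee_rot: [0.708, 0.706, -0.002, -0.005]
contact_force: [0.7, 0.2, -0.3]
gripper_width: 23.5
clock: 11.65
position: [555.5, -234.7, 130.0]
ee_rot: [0.708, 0.706, 0.001, 0.001]
contact_force: [1.4, 0.7, -1.3]
gripper_width: 23.4
clock: 12.07
position: [580.9, -78.0, 129.3]
ee_rot: [0.705, 0.709, 0.001, 0.0]
contact_force: [0.4, -1.1, -0.4]
gripper_width: 23.8
[580.24174615 -80.21168992 129.24492019]
```

View pics/w13.png

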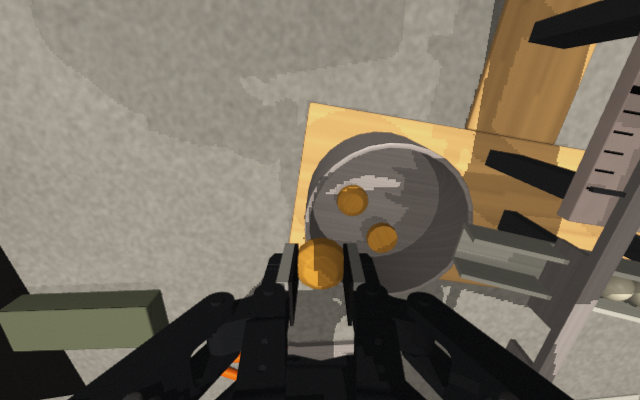

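```bash
python3 -m jog '[{"hand":20,"dx":38,"dy":5,"dz":0,"rx":0,"ry":0,"rz":0},{"hand":20,"dx":0,"dy":0,"dz":27,"rx":0,"ry":0,"rz":0},{"hand":20,"dx":0,"dy":0,"dz":27,"rx":0,"ry":0,"rz":0},{"hand":20,"dx":0,"dy":0,"dz":27,"rx":0,"ry":0,"rz":0},{"hand":20,"dx":0,"dy":0,"dz":0,"rx":0,"ry":0,"rz":0}]';python3 -m jog '[{"hand":42,"dx":0,"dy":0,"dz":0,"rx":0,"ry":0,"rz":0},{"hand":42,"dx":0,"dy":0,"dz":0,"rx":0,"ry":0,"rz":0},{"hand":42,"dx":0,"dy":0,"dz":0,"rx":0,"ry":0,"rz":0},{"hand":42,"dx":0,"dy":0,"dz":-35,"rx":0,"ry":0,"rz":0},{"hand":42,"dx":0,"dy":0,"dz":-35,"rx":0,"ry":0,"rz":0}]';python3 -m jog '[{"hand":42,"dx":0,"dy":0,"dz":-30,"rx":0,"ry":0,"rz":0},{"hand":42,"dx":0,"dy":0,"dz":-38,"rx":0,"ry":0,"rz":0},{"hand":42,"dx":0,"dy":0,"dz":-38,"rx":0,"ry":0,"rz":0},{"hand":42,"dx":0,"dy":-20,"dz":0,"rx":0,"ry":0,"rz":0},{"hand":42,"dx":0,"dy":0,"dz":0,"rx":0,"ry":0,"rz":0}]';python3 - <<'E'
from h import *
im=wrist('w14');np.savez('w14.npz',**im);print(pose()[:3,3])
E
```

```text
clock: 12.53
position: [580.3, -46.7, 42.9]
ee_rot: [0.708, 0.706, -0.004, -0.004]
contact_force: [-1.2, -0.9, -1.1]
gripper_width: 23.6
clock: 12.95
position: [584.0, -46.0, 119.0]
ee_rot: [0.708, 0.707, -0.001, -0.001]
contact_force: [1.8, -0.3, 0.7]
gripper_width: 41.9
clock: 13.37
position: [564.4, -45.5, 229.8]
ee_rot: [0.708, 0.707, 0.004, 0.002]
contact_force: [-0.9, -1.0, -0.8]
gripper_width: 42.2
[564.57717486 -45.57861249 227.77814659]
```

View pics/w14.png

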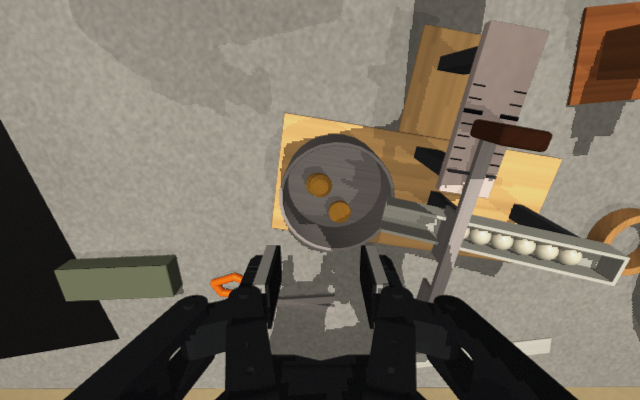

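Only two buttons are visible in the pot, at (319,184) and (340,211). I'll check whether the third is stacked or hidden.

```bash
python3 - <<'E'
from h import *
im=dict(np.load('w14.npz'))
cv2.imwrite('pics/w14c.png',cv2.resize(im['img'][120:260,260:420],None,fx=4,fy=4)[:,:,::-1])
P=cloud(im)
m=brass(im);m[:150]=0;m[235:]=0;m[:,:295]=0;m[:,375:]=0
for c,st in blobs(im,m,20): print(c,st,pt(im,*c))
im=save('scene','s14');cv2.imwrite('pics/s14c.png',cv2.resize(im['img'][140:260,150:350],None,fx=4,fy=4)[:,:,::-1])
E
```

```text
[318.35146444 184.46861925] [306 173  26  24 478] [580.77411476 -47.35478259  38.34755588]
[339.10761155 211.22047244] [329 201  22  22 381] [619.26567763 -21.91494761  26.00672923]
```

View pics/w14c.png

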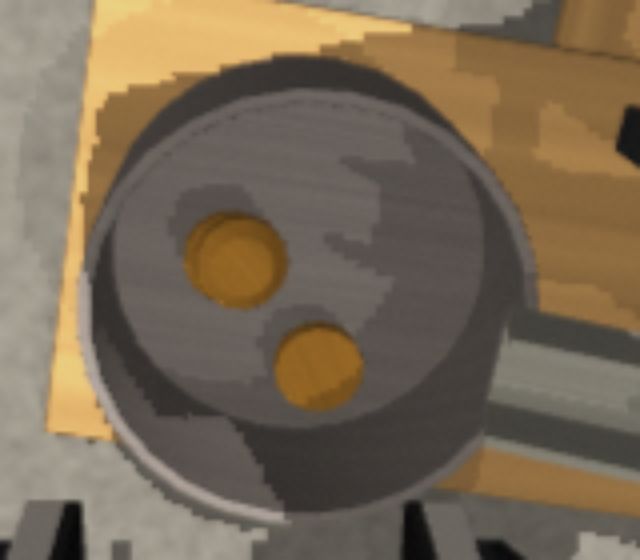

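View pics/s14c.png

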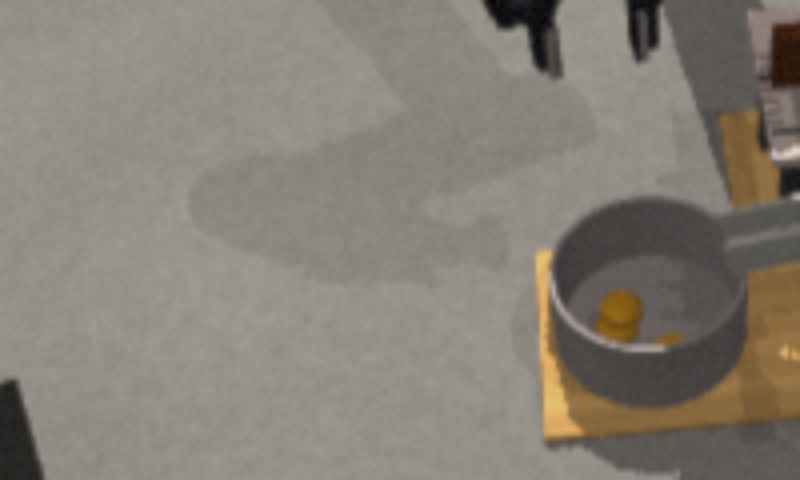

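The third button is stacked on the first (top at z=38, seen in the scene view), so all three are in. Now measure the slide handle and axis.

```bash
python3 - <<'E'
from h import *
im=dict(np.load('w14.npz'));P=cloud(im)
m=np.zeros(P.shape[:2],bool);m[105:165,455:565]=1
for z0,z1 in [(166,178)]:
    q=P[m&(P[...,2]>z0)&(P[...,2]<z1)];print('handle top',len(q),q.mean(0),cv2.minAreaRect(q[:,:2].astype(np.float32)))
w=np.zeros(P.shape[:2],bool);w[15:195,440:560]=1
q=P[w&(P[...,2]>112)&(P[...,2]<121)];print('rail',len(q),cv2.minAreaRect(q[:,:2].astype(np.float32)))
# channel walls line
w=np.zeros(P.shape[:2],bool);w[190:290,385:630]=1
q=P[w&(P[...,2]>92)&(P[...,2]<150)];print('chan',cv2.minAreaRect(q[:,:2].astype(np.float32)),cv2.fitLine(q[:,:2].astype(np.float32),cv2.DIST_HUBER,0,.01,.01).ravel())
# tongue line z 118-128
w[:]=0;w[150:300,415:495]=1
q=P[w&(P[...,2]>121)&(P[...,2]<130)];print('tongue',len(q),cv2.fitLine(q[:,:2].astype(np.float32),cv2.DIST_HUBER,0,.01,.01).ravel())
q=P[(P[...,2]>67)&(P[...,2]<72)];q=q[np.hypot(q[:,0]-588,q[:,1]+28)<75];print(circ(q))
im=save('top','top14')
for c,st in blobs(im,brass(im),30): print(np.round(c,1),st)
E
```

```text
handle top 1082 [507.8774359   89.72410944 170.21550626] ((508.23583984375, 90.89253997802734), (33.816585540771484, 13.98367977142334), 80.87152862548828)
rail 8301 ((498.9345703125, 92.86445617675781), (47.57442855834961, 135.28062438964844), 80.66905975341797)
chan ((606.9341430664062, 120.75186157226562), (118.97083282470703, 198.81378173828125), 14.964334487915039) [1.6716459e-01 9.8592901e-01 6.1522400e+02 1.4416519e+02]
tongue 2460 [ 9.8636031e-01 -1.6460060e-01  5.9089215e+02  8.0215851e+01]
(array([587.68915797, -27.88990598]), np.float64(59.555861304790646), 1212)
[387.2 140.5] [371 124  33  34 430]
[205.6 271.6] [187 251  35  37 591]
```

View pics/top14.png

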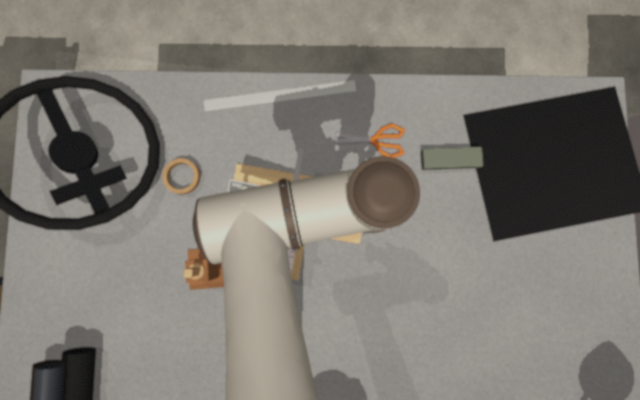

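No stray brass is left on the bench. Fixture yaw is about -9.3°, and the handle is at (508,91) with its top at z=170, which matches its specified height. I'll grip it on its sides.

```bash
python3 -m jog '[{"hand":60,"dx":0,"dy":0,"dz":0,"rx":0,"ry":0,"rz":0.081},{"hand":60,"dx":0,"dy":0,"dz":0,"rx":0,"ry":0,"rz":0.081},{"hand":60,"dx":31,"dy":-19,"dz":0,"rx":0,"ry":0,"rz":0},{"hand":60,"dx":31,"dy":-19,"dz":0,"rx":0,"ry":0,"rz":0},{"hand":60,"dx":31,"dy":-20,"dz":0,"rx":0,"ry":0,"rz":0}]';python3 -m jog '[{"hand":60,"dx":32,"dy":-20,"dz":0,"rx":0,"ry":0,"rz":0},{"hand":60,"dx":0,"dy":0,"dz":0,"rx":0,"ry":0,"rz":0},{"hand":60,"dx":0,"dy":0,"dz":0,"rx":0,"ry":0,"rz":0}]';cat > m.py <<'E'
from h import *
import sys
im=wrist(sys.argv[1]);P=cloud(im);np.savez(sys.argv[1]+'.npz',**im)
T=im['Tw'];print(T[:3,3].round(1),'toolx yaw',np.degrees(np.arctan2(T[1,0],T[0,0])).round(2))
q=P[(P[...,2]>166)&(P[...,2]<178)];q=q[np.hypot(q[:,0]-490,q[:,1]-92)<60]
r=cv2.minAreaRect(q[:,:2].astype(np.float32));print('handle',r,q[:,2].mean())
d=np.linalg.inv(T)@np.r_[r[0],172,1];print('handle in tool',d.round(1))
E
python3 m.py w15
```

```text
clock: 13.93
position: [522.5, 56.2, 223.2]
ee_rot: [0.763, 0.646, -0.001, -0.0]
contact_force: [-0.1, 1.0, 0.9]
gripper_width: 60.0
clock: 14.18
position: [507.9, 92.2, 223.8]
ee_rot: [0.761, 0.649, -0.0, -0.0]
contact_force: [0.3, 0.1, -0.0]
gripper_width: 59.7
[507.9  92.2 223.8] toolx yaw 80.86
handle ((507.5725402832031, 91.57672882080078), (33.59832763671875, 14.347536087036133), 81.3651123046875) 170.32551455403114
handle in tool [-0.6 -0.2 51.8  1. ]
```

View pics/w15.png

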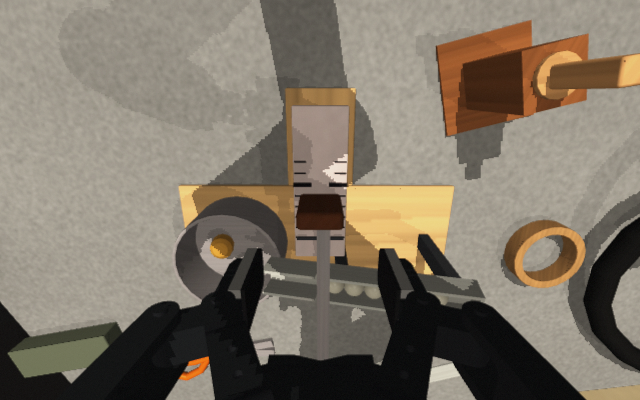

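```bash
python3 -m jog '[{"hand":60,"dx":-1,"dy":0,"dz":30,"rx":0,"ry":0,"rz":0},{"hand":60,"dx":0,"dy":0,"dz":30,"rx":0,"ry":0,"rz":0},{"hand":60,"dx":0,"dy":0,"dz":28,"rx":0,"ry":0,"rz":0},{"hand":60,"dx":0,"dy":0,"dz":0,"rx":0,"ry":0,"rz":0},{"hand":60,"dx":0,"dy":0,"dz":0,"rx":0,"ry":0,"rz":0}]';python3 m.py w16
```

```text
clock: 14.65
position: [507.9, 88.1, 135.2]
ee_rot: [0.763, 0.647, -0.002, -0.0]
contact_force: [0.4, -0.3, 0.2]
gripper_width: 59.8
[507.9  88.1 135.2] toolx yaw 80.56
handle ((506.2705078125, 88.37448120117188), (86.97667694091797, 23.738691329956055), 80.411865234375) 171.2420065924112
handle in tool [ -0.1  -1.8 -36.8   1. ]
```

View pics/w16.png

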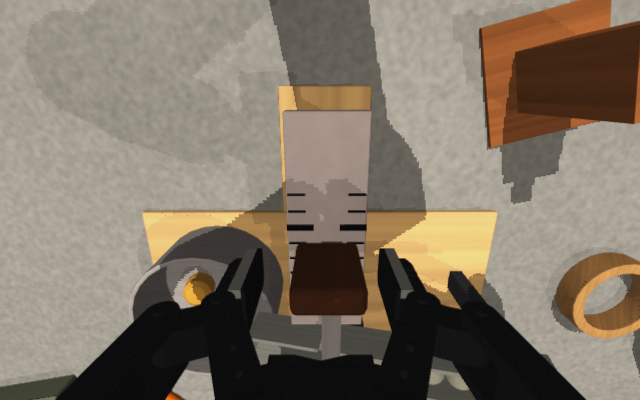

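The handle spans cols 290-367 with the fingers centred at 320, so shift +3 mm and close.

```bash
python3 -m jog '[{"hand":60,"dx":3,"dy":0,"dz":0,"rx":0,"ry":0,"rz":0},{"hand":45,"dx":0,"dy":0,"dz":0,"rx":0,"ry":0,"rz":0},{"hand":28,"dx":0,"dy":0,"dz":0,"rx":0,"ry":0,"rz":0},{"hand":28,"dx":0,"dy":0,"dz":0,"rx":0,"ry":0,"rz":0},{"hand":28,"dx":0,"dy":0,"dz":0,"rx":0,"ry":0,"rz":0}]';python3 -m jog '[{"hand":28,"dx":0,"dy":0,"dz":0,"rx":0,"ry":0,"rz":0},{"hand":28,"dx":0,"dy":0,"dz":0,"rx":0,"ry":0,"rz":0},{"hand":28,"dx":0,"dy":0,"dz":0,"rx":0,"ry":0,"rz":0}]'; python3 m.py w17
```

```text
clock: 15.12
position: [509.1, 91.5, 138.3]
ee_rot: [0.762, 0.648, 0.0, 0.001]
contact_force: [-0.0, -5.5, 4.5]
gripper_width: 33.0
clock: 15.37
position: [509.2, 91.5, 138.3]
ee_rot: [0.762, 0.647, 0.0, 0.001]
contact_force: [0.0, -5.0, 4.5]
gripper_width: 32.8
[509.2  91.5 138.3] toolx yaw 80.71
handle ((507.1886291503906, 91.85238647460938), (60.51470947265625, 23.558544158935547), 80.66131591796875) 171.19969172030807
handle in tool [  0.   -1.9 -33.7   1. ]
```

View pics/w17.png

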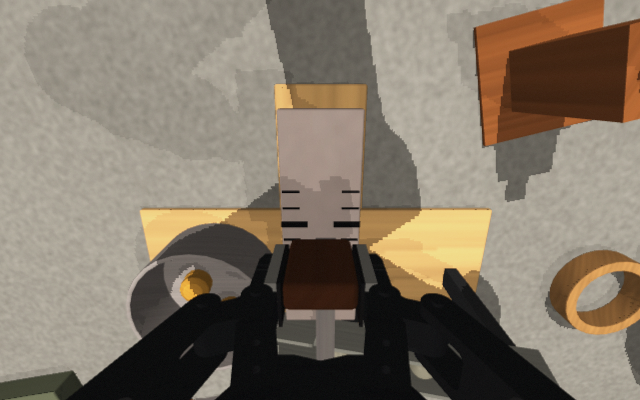

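Gripped at 33 mm. Pull 50 mm along -y of the tool.

```bash
python3 -m jog '[{"hand":28,"dx":0,"dy":-6,"dz":0,"rx":0,"ry":0,"rz":0},{"hand":28,"dx":0,"dy":-9,"dz":0,"rx":0,"ry":0,"rz":0},{"hand":28,"dx":0,"dy":-9,"dz":0,"rx":0,"ry":0,"rz":0},{"hand":28,"dx":0,"dy":-9,"dz":0,"rx":0,"ry":0,"rz":0},{"hand":28,"dx":0,"dy":-9,"dz":0,"rx":0,"ry":0,"rz":0}]';python3 -m jog '[{"hand":28,"dx":0,"dy":-7,"dz":0,"rx":0,"ry":0,"rz":0},{"hand":28,"dx":0,"dy":0,"dz":0,"rx":0,"ry":0,"rz":0},{"hand":28,"dx":0,"dy":0,"dz":0,"rx":0,"ry":0,"rz":0}]'; python3 m.py w18; python3 - <<'E'
from h import *
T=pose()[:3,3];d=T-np.array([509.2,91.5,138.3]);print('pull',-(d@[.987,-.162,0]),d@[.162,.987,0])
im=save('scene','s18');cv2.imwrite('pics/s18c.png',cv2.resize(im['img'][120:260,270:440],None,fx=4,fy=4)[:,:,::-1])
E
```

```text
clock: 15.83
position: [468.9, 98.1, 138.3]
ee_rot: [0.762, 0.648, 0.001, 0.002]
contact_force: [7.0, -8.7, 1.8]
gripper_width: 33.0
clock: 16.08
position: [461.9, 99.3, 138.3]
ee_rot: [0.762, 0.648, 0.001, 0.002]
contact_force: [7.0, -10.4, 1.5]
gripper_width: 32.9
[461.9  99.3 138.3] toolx yaw 80.74
handle ((459.8652648925781, 99.66806030273438), (60.37432861328125, 23.533769607543945), 80.63878631591797) 171.23759780026944
handle in tool [  0.   -1.9 -33.7   1. ]
pull 47.76263595373545 -0.0034712310052637503
```

View pics/w18.png

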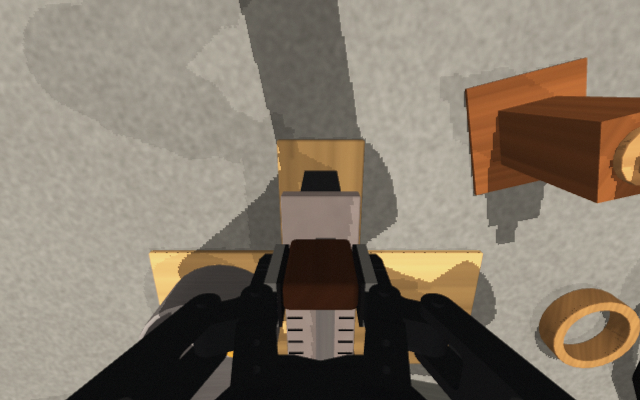

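View pics/s18c.png

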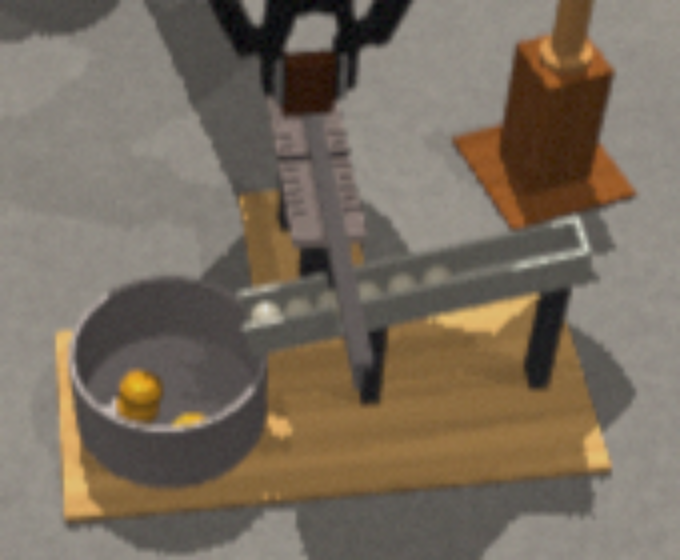

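Pulled 47.8 mm. Beads are already rolling and the pointer covers the mark. Nudge 2 mm and hold.

```bash
python3 -m jog '[{"hand":28,"dx":0,"dy":-2,"dz":0,"rx":0,"ry":0,"rz":0},{"hand":28,"dx":0,"dy":0,"dz":0,"rx":0,"ry":0,"rz":0},{"hand":28,"dx":0,"dy":0,"dz":0,"rx":0,"ry":0,"rz":0},{"hand":28,"dx":0,"dy":0,"dz":0,"rx":0,"ry":0,"rz":0},{"hand":28,"dx":0,"dy":0,"dz":0,"rx":0,"ry":0,"rz":0}]';for i in 1 2 3 4; do python3 -m jog '[{"hand":28,"dx":0,"dy":0,"dz":0,"rx":0,"ry":0,"rz":0},{"hand":28,"dx":0,"dy":0,"dz":0,"rx":0,"ry":0,"rz":0},{"hand":28,"dx":0,"dy":0,"dz":0,"rx":0,"ry":0,"rz":0},{"hand":28,"dx":0,"dy":0,"dz":0,"rx":0,"ry":0,"rz":0},{"hand":28,"dx":0,"dy":0,"dz":0,"rx":0,"ry":0,"rz":0}]' | head -2; done; python3 - <<'E'
from h import *
T=pose()[:3,3];d=T-np.array([509.2,91.5,138.3]);print('pull',-(d@[.987,-.162,0]),d@[.162,.987,0])
im=save('scene','s19');cv2.imwrite('pics/s19c.png',cv2.resize(im['img'][120:260,270:440],None,fx=4,fy=4)[:,:,::-1])
E
```

```text
clock: 16.6
position: [460.4, 99.5, 138.3]
ee_rot: [0.762, 0.648, 0.001, 0.002]
contact_force: [6.4, -9.6, 1.4]
gripper_width: 33.0
clock: 17.02
position: [460.4, 99.5, 138.3]
clock: 17.43
position: [460.4, 99.5, 138.3]
clock: 17.85
position: [460.4, 99.5, 138.3]
clock: 18.27
position: [460.4, 99.5, 138.3]
pull 49.426787998343144 -0.010302289731602925
```

View pics/s19c.png

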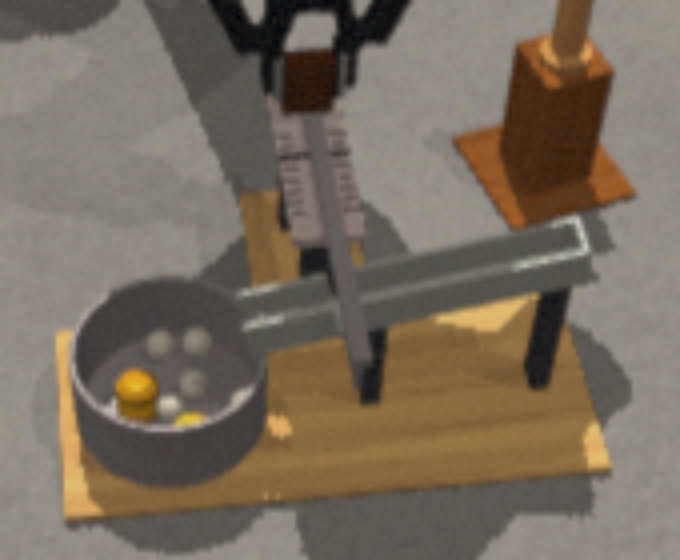

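The channel looks empty and I count five beads in the pot. Check for the sixth, either under the tongue or behind the pot's near wall.

```bash
python3 - <<'E'
from h import *
im=wrist('w20')
im=save('top','top20');cv2.imwrite('pics/top20c.png',cv2.resize(im['img'][150:300,200:400],None,fx=4,fy=4)[:,:,::-1])
im=save('scene','s20');cv2.imwrite('pics/s20c.png',cv2.resize(im['img'][180:245,280:380],None,fx=8,fy=8,interpolation=cv2.INTER_CUBIC)[:,:,::-1])
E
```

```text
(no output)
```

View pics/top20c.png

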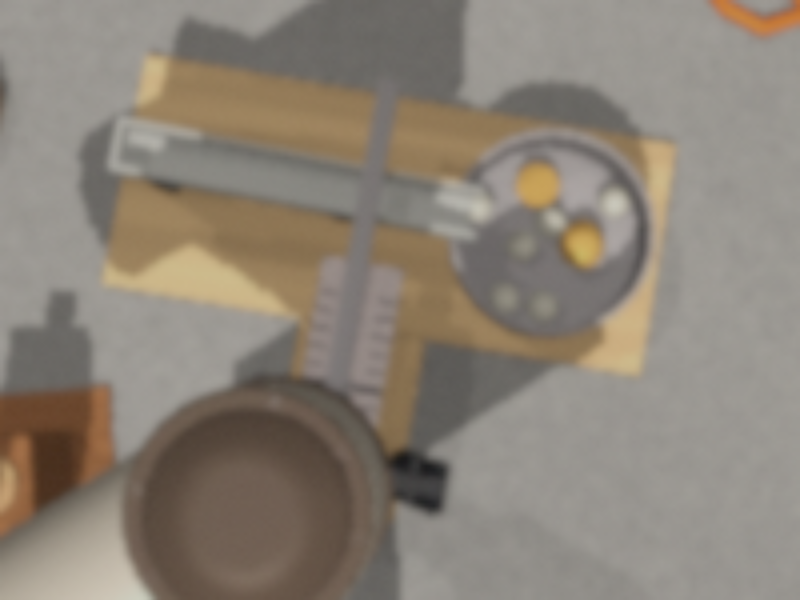

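View pics/s20c.png

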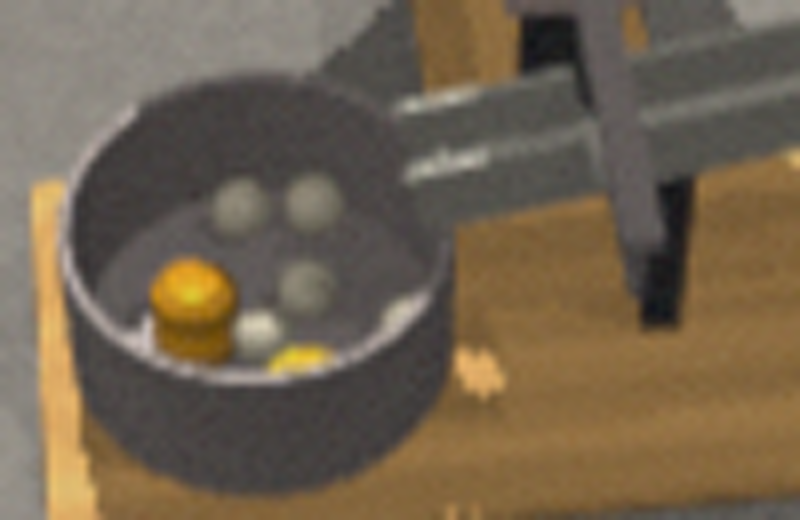

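View pics/w20.png

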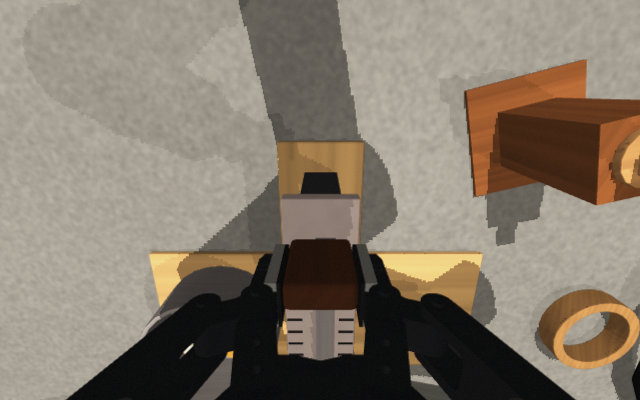

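The top view shows all six beads in the pot (crop (480,208), (614,202), (555,220), (525,245), (506,297), (543,305)) and an empty channel. Ease it home.

```bash
python3 -m jog '[{"hand":28,"dx":0,"dy":3,"dz":0,"rx":0,"ry":0,"rz":0},{"hand":28,"dx":0,"dy":5,"dz":0,"rx":0,"ry":0,"rz":0},{"hand":28,"dx":0,"dy":5,"dz":0,"rx":0,"ry":0,"rz":0},{"hand":28,"dx":0,"dy":5,"dz":0,"rx":0,"ry":0,"rz":0},{"hand":28,"dx":0,"dy":5,"dz":0,"rx":0,"ry":0,"rz":0}]';python3 -m jog '[{"hand":28,"dx":0,"dy":5,"dz":0,"rx":0,"ry":0,"rz":0},{"hand":28,"dx":0,"dy":5,"dz":0,"rx":0,"ry":0,"rz":0},{"hand":28,"dx":0,"dy":5,"dz":0,"rx":0,"ry":0,"rz":0},{"hand":28,"dx":0,"dy":4,"dz":0,"rx":0,"ry":0,"rz":0},{"hand":28,"dx":0,"dy":3,"dz":0,"rx":0,"ry":0,"rz":0}]';python3 -m jog '[{"hand":28,"dx":0,"dy":2,"dz":0,"rx":0,"ry":0,"rz":0},{"hand":28,"dx":0,"dy":2,"dz":0,"rx":0,"ry":0,"rz":0},{"hand":28,"dx":0,"dy":0,"dz":0,"rx":0,"ry":0,"rz":0},{"hand":28,"dx":0,"dy":0,"dz":0,"rx":0,"ry":0,"rz":0}]';python3 m.py w21; python3 - <<'E'
from h import *
T=pose()[:3,3];d=T-np.array([509.2,91.5,138.3]);print('pull',-(d@[.987,-.162,0]),d@[.162,.987,0])
E
```

```text
clock: 18.88
position: [483.0, 95.8, 138.3]
ee_rot: [0.762, 0.648, 0.001, 0.002]
contact_force: [3.6, -6.8, 2.3]
gripper_width: 33.4
clock: 19.3
position: [504.3, 92.3, 138.3]
ee_rot: [0.762, 0.648, 0.001, 0.002]
contact_force: [2.3, -6.1, 2.7]
gripper_width: 33.2
clock: 19.63
position: [508.0, 91.7, 138.3]
ee_rot: [0.762, 0.648, 0.001, 0.002]
contact_force: [3.2, -6.4, 3.8]
gripper_width: 33.3
[508.   91.7 138.3] toolx yaw 80.71
handle ((505.9044494628906, 92.12957763671875), (60.495201110839844, 23.518491744995117), 80.58885192871094) 171.18163356790978
handle in tool [  0.1  -2.1 -33.7   1. ]
pull 1.1978835015878067 -0.001280388565224101
```

```bash
python3 -m jog '[{"hand":28,"dx":0,"dy":1,"dz":0,"rx":0,"ry":0,"rz":0},{"hand":28,"dx":0,"dy":0.6,"dz":0,"rx":0,"ry":0,"rz":0},{"hand":28,"dx":0,"dy":0,"dz":0,"rx":0,"ry":0,"rz":0},{"hand":28,"dx":0,"dy":0,"dz":0,"rx":0,"ry":0,"rz":0}]'
```

```text
clock: 20.02
position: [509.1, 91.5, 138.3]
ee_rot: [0.762, 0.648, 0.001, 0.001]
contact_force: [1.3, -5.5, 3.8]
gripper_width: 33.0
```

```bash
python3 -m jog '[{"hand":28,"dx":0,"dy":0.6,"dz":0,"rx":0,"ry":0,"rz":0},{"hand":28,"dx":0,"dy":0.6,"dz":0,"rx":0,"ry":0,"rz":0},{"hand":28,"dx":0,"dy":0,"dz":0,"rx":0,"ry":0,"rz":0}]';python3 -m jog '[{"hand":33,"dx":0,"dy":0,"dz":0,"rx":0,"ry":0,"rz":0},{"hand":36,"dx":0,"dy":0,"dz":0,"rx":0,"ry":0,"rz":0},{"hand":40,"dx":0,"dy":0,"dz":0,"rx":0,"ry":0,"rz":0},{"hand":50,"dx":0,"dy":0,"dz":0,"rx":0,"ry":0,"rz":0},{"hand":60,"dx":0,"dy":0,"dz":0,"rx":0,"ry":0,"rz":0}]';python3 -m jog '[{"hand":60,"dx":0,"dy":0,"dz":-30,"rx":0,"ry":0,"rz":0},{"hand":60,"dx":0,"dy":0,"dz":-30,"rx":0,"ry":0,"rz":0},{"hand":60,"dx":0,"dy":0,"dz":-30,"rx":0,"ry":0,"rz":0},{"hand":60,"dx":0,"dy":0,"dz":0,"rx":0,"ry":0,"rz":0}]'; python3 m.py w22
```

```text
clock: 20.27
position: [509.2, 91.5, 138.3]
ee_rot: [0.762, 0.647, -0.0, 0.001]
contact_force: [-3.7, -3.3, 6.6]
gripper_width: 33.2
clock: 20.68
position: [509.4, 92.7, 136.4]
ee_rot: [0.762, 0.647, 0.0, -0.0]
contact_force: [0.1, 0.9, 0.0]
gripper_width: 59.7
clock: 21.02
position: [512.8, 93.6, 232.8]
ee_rot: [0.762, 0.648, 0.006, 0.003]
contact_force: [1.4, 0.3, -0.3]
gripper_width: 59.9
[512.8  93.6 232.8] toolx yaw 80.74
handle ((507.8423767089844, 91.96194458007812), (33.274085998535156, 14.077878952026367), 79.70659637451172) 170.31851949724353
handle in tool [-2.8 -5.4 60.7  1. ]
```

View pics/w22.png

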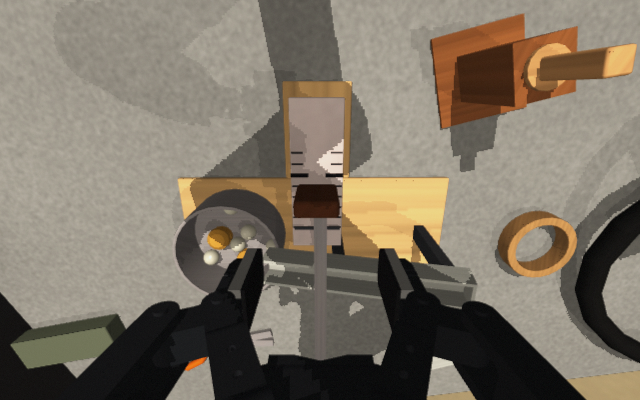

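The slide is home: the handle is back at (508,92), and the push against the stop read -3.7 N before release. The channel is empty. Go to the stick.

```bash
python3 -m jog '[{"hand":60,"dx":0,"dy":0,"dz":-38,"rx":0,"ry":0,"rz":0},{"hand":60,"dx":35,"dy":-20,"dz":0,"rx":0,"ry":0,"rz":0},{"hand":60,"dx":35,"dy":-20,"dz":0,"rx":0,"ry":0,"rz":0},{"hand":60,"dx":35,"dy":-20,"dz":0,"rx":0,"ry":0,"rz":0},{"hand":60,"dx":35,"dy":-20,"dz":0,"rx":0,"ry":0,"rz":0}]';python3 -m jog '[{"hand":60,"dx":35,"dy":-20,"dz":0,"rx":0,"ry":0,"rz":0},{"hand":60,"dx":0,"dy":0,"dz":0,"rx":0,"ry":0,"rz":0},{"hand":60,"dx":0,"dy":0,"dz":0,"rx":0,"ry":0,"rz":0}]';cat > st.py <<'E'
from h import *
import sys
im=wrist(sys.argv[1]);P=cloud(im);np.savez(sys.argv[1]+'.npz',**im)
T=im['Tw'];print(T[:3,3].round(1),'toolx yaw',np.degrees(np.arctan2(T[1,0],T[0,0])).round(2))
for n,z0,z1,r0 in [('sticktop',169,178,40),('block',104,111,60),('collar',111.5,117,60),('foot',2.5,7,110)]:
    q=P[(P[...,2]>z0)&(P[...,2]<z1)];q=q[np.hypot(q[:,0]-443,q[:,1]-291)<r0]
    if len(q)<5: print(n,0);continue
    r=cv2.minAreaRect(q[:,:2].astype(np.float32));print(n,len(q),np.round(q[:,2].mean(),1),r)
E
python3 st.py w23
```

```text
clock: 21.48
position: [451.9, 244.6, 263.4]
ee_rot: [0.763, 0.647, -0.001, -0.0]
contact_force: [0.5, 0.8, 0.4]
gripper_width: 60.3
clock: 21.73
position: [437.8, 282.9, 262.9]
ee_rot: [0.761, 0.649, -0.001, -0.0]
contact_force: [-0.0, -0.8, 0.5]
gripper_width: 59.8
[437.8 282.9 262.9] toolx yaw 80.87
sticktop 455 173.1 ((439.8555603027344, 291.9433898925781), (17.831335067749023, 17.98951530456543), 89.75191497802734)
block 1230 107.4 ((440.2922668457031, 291.9363098144531), (50.501827239990234, 50.056236267089844), 5.0848708152771)
collar 478 113.4 ((437.62969970703125, 292.3028564453125), (34.537960052490234, 30.648723602294922), 83.13522338867188)
foot 2462 3.6 ((452.85577392578125, 284.797119140625), (124.16250610351562, 116.5693588256836), 4.874534606933594)
```

View pics/w23.png

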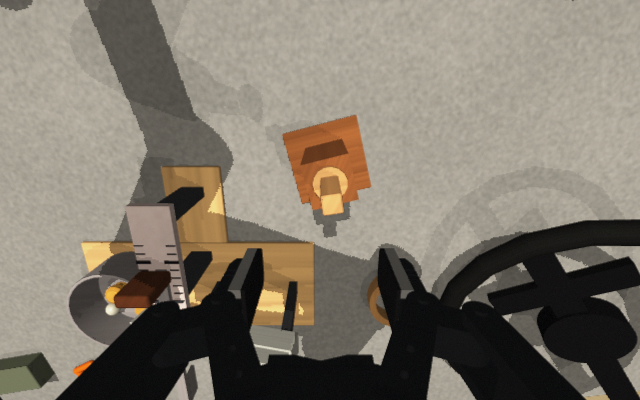

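The stick's handle top is at (440,292), square to the world (yaw ~0°), and measures 18x18 mm at z=173. Turn to yaw 90° and line up.

```bash
python3 -m jog '[{"hand":60,"dx":0,"dy":0,"dz":0,"rx":0,"ry":0,"rz":-0.08},{"hand":60,"dx":0,"dy":0,"dz":0,"rx":0,"ry":0,"rz":-0.08},{"hand":60,"dx":9,"dy":2,"dz":30,"rx":0,"ry":0,"rz":0},{"hand":60,"dx":0,"dy":0,"dz":0,"rx":0,"ry":0,"rz":0},{"hand":60,"dx":0,"dy":0,"dz":0,"rx":0,"ry":0,"rz":0}]';python3 st.py w24
```

```text
clock: 22.2
position: [440.7, 288.4, 232.8]
ee_rot: [0.709, 0.705, -0.003, 0.0]
contact_force: [-0.1, -0.3, 1.0]
gripper_width: 59.9
[440.7 288.4 232.8] toolx yaw 89.71
sticktop 577 173.1 ((439.7521667480469, 291.7058410644531), (18.000001907348633, 17.471128463745117), 0.3799852132797241)
block 1493 107.4 ((440.17431640625, 291.9638366699219), (50.41701126098633, 49.97871398925781), 5.033881664276123)
collar 582 113.4 ((437.7086486816406, 292.05023193359375), (30.41118812561035, 35.054805755615234), 2.9509754180908203)
foot 2860 3.6 ((441.0709228515625, 284.1273193359375), (100.35427856445312, 115.7706069946289), 5.152236461639404)
```

View pics/w24.png

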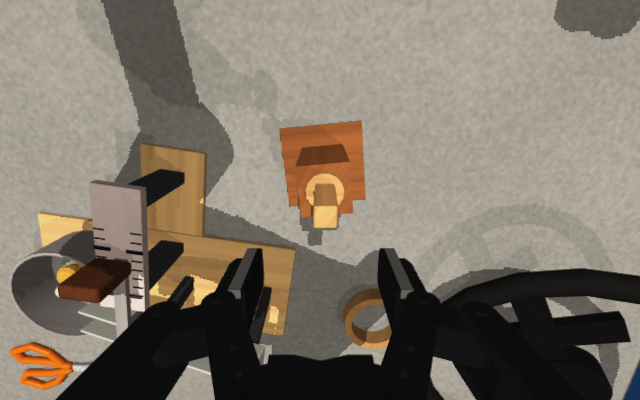

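```bash
python3 -m jog '[{"hand":60,"dx":3,"dy":-1,"dz":20,"rx":0,"ry":0,"rz":0},{"hand":60,"dx":0,"dy":0,"dz":30,"rx":0,"ry":0,"rz":0},{"hand":60,"dx":0,"dy":0,"dz":30,"rx":0,"ry":0,"rz":0},{"hand":60,"dx":0,"dy":0,"dz":18,"rx":0,"ry":0,"rz":0},{"hand":60,"dx":0,"dy":0,"dz":0,"rx":0,"ry":0,"rz":0}]';python3 -m jog '[{"hand":60,"dx":0,"dy":0,"dz":0,"rx":0,"ry":0,"rz":0},{"hand":60,"dx":0,"dy":0,"dz":0,"rx":0,"ry":0,"rz":0}]';python3 st.py w25
```

```text
clock: 22.67
position: [438.7, 291.1, 133.5]
ee_rot: [0.709, 0.705, -0.004, 0.0]
contact_force: [0.5, 0.1, 0.0]
gripper_width: 59.7
clock: 22.83
position: [441.4, 294.0, 138.5]
ee_rot: [0.708, 0.706, 0.002, 0.0]
contact_force: [-0.0, 0.0, -0.1]
gripper_width: 59.8
[441.4 294.  138.5] toolx yaw 89.82
sticktop 2504 173.1 ((439.38592529296875, 290.47686767578125), (23.669248580932617, 76.2120132446289), 0.029314260929822922)
block 3109 107.4 ((440.18170166015625, 291.8797912597656), (50.81696319580078, 50.17094802856445), 5.221677303314209)
collar 1265 113.5 ((437.61810302734375, 291.97467041015625), (35.185768127441406, 30.933109283447266), 87.6279525756836)
foot 4612 3.5 ((440.1486511230469, 291.89947509765625), (100.2106704711914, 100.13136291503906), 5.0490851402282715)
```

View pics/w25.png

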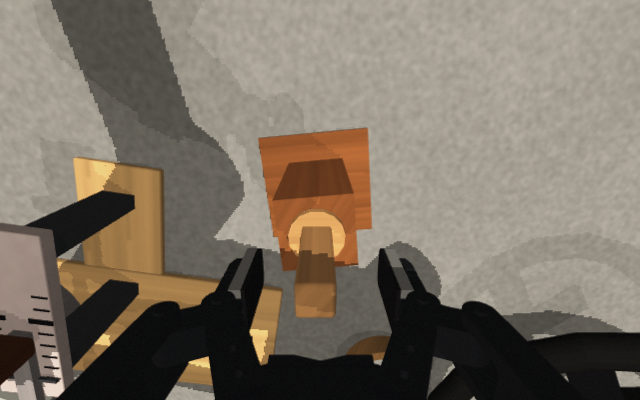

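```bash
python3 -m jog '[{"hand":60,"dx":-2,"dy":-1,"dz":7,"rx":0,"ry":0,"rz":0},{"hand":60,"dx":0,"dy":0,"dz":0,"rx":0,"ry":0,"rz":0},{"hand":60,"dx":0,"dy":0,"dz":0,"rx":0,"ry":0,"rz":0},{"hand":60,"dx":0,"dy":0,"dz":0,"rx":0,"ry":0,"rz":0}]';python3 -m jog '[{"hand":40,"dx":0,"dy":0,"dz":0,"rx":0,"ry":0,"rz":0},{"hand":30,"dx":0,"dy":0,"dz":0,"rx":0,"ry":0,"rz":0},{"hand":24,"dx":0,"dy":0,"dz":0,"rx":0,"ry":0,"rz":0}]'
```

```text
clock: 23.22
position: [439.1, 291.4, 129.7]
ee_rot: [0.708, 0.706, 0.0, 0.0]
contact_force: [-0.0, 0.5, 0.1]
gripper_width: 60.4
clock: 23.47
position: [439.1, 291.4, 129.4]
ee_rot: [0.708, 0.706, 0.0, -0.0]
contact_force: [0.0, -0.4, 0.9]
gripper_width: 25.0
```

```bash
python3 -m jog '[{"hand":10,"dx":0,"dy":0,"dz":0,"rx":0,"ry":0,"rz":0},{"hand":10,"dx":0,"dy":0,"dz":0,"rx":0,"ry":0,"rz":0},{"hand":10,"dx":0,"dy":0,"dz":0,"rx":0,"ry":0,"rz":0},{"hand":10,"dx":0,"dy":0,"dz":0,"rx":0,"ry":0,"rz":0}]'; python3 -m jog '[{"hand":10,"dx":0,"dy":0,"dz":-10,"rx":0,"ry":0,"rz":0},{"hand":10,"dx":0,"dy":0,"dz":-15,"rx":0,"ry":0,"rz":0},{"hand":10,"dx":0,"dy":0,"dz":0,"rx":0,"ry":0,"rz":0},{"hand":10,"dx":0,"dy":0,"dz":0,"rx":0,"ry":0,"rz":0},{"hand":10,"dx":0,"dy":0,"dz":0,"rx":0,"ry":0,"rz":0}]'; python3 st.py w26
```

```text
clock: 23.8
position: [439.2, 291.5, 129.5]
ee_rot: [0.708, 0.706, 0.0, 0.0]
contact_force: [0.3, 0.7, 1.5]
gripper_width: 17.1
clock: 24.22
position: [438.7, 291.0, 154.0]
ee_rot: [0.708, 0.706, -0.0, -0.0]
contact_force: [0.9, 0.2, -0.6]
gripper_width: 17.4
[438.7 291.  154. ] toolx yaw 89.79
sticktop 962 173.6 ((429.0899658203125, 291.2829284667969), (44.611961364746094, 7.315432548522949), 89.86843872070312)
block 2604 107.3 ((438.4457092285156, 291.72235107421875), (47.310035705566406, 50.3206901550293), 4.676714897155762)
collar 0
foot 4189 3.6 ((440.10919189453125, 291.92431640625), (99.9780502319336, 100.12139892578125), 5.192990779876709)
```

View pics/w26.png

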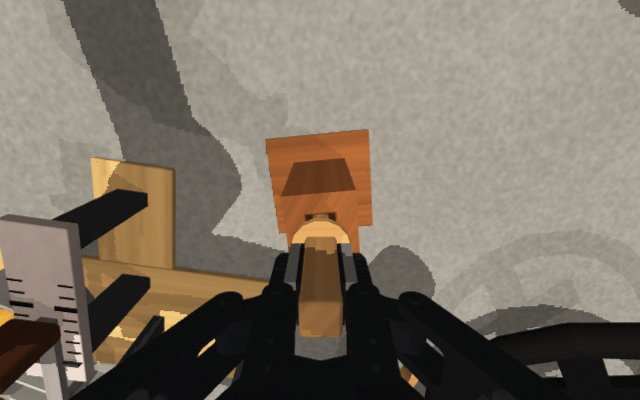

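Stick lifted cleanly at 17.4 mm. Seated TCP was (439.2, 291.5, 129.5), so the tip is 121.5 mm below the TCP. Look at the pot before going there.

```bash
python3 -m jog '[{"hand":10,"dx":0,"dy":0,"dz":-39,"rx":0,"ry":0,"rz":0},{"hand":10,"dx":0,"dy":0,"dz":-39,"rx":0,"ry":0,"rz":0},{"hand":10,"dx":0,"dy":0,"dz":-39,"rx":0,"ry":0,"rz":0},{"hand":10,"dx":0,"dy":0,"dz":-39,"rx":0,"ry":0,"rz":0},{"hand":10,"dx":0,"dy":0,"dz":0,"rx":0,"ry":0,"rz":0}]'; python3 - <<'E'
from h import *
im=save('top','top27');cv2.imwrite('pics/top27c.png',cv2.resize(im['img'][170:250,280:380],None,fx=7,fy=7,interpolation=cv2.INTER_CUBIC)[:,:,::-1])
hsv=cv2.cvtColor(im['img'],cv2.COLOR_RGB2HSV)
P=cloud(im);m=(P[...,2]>24)&(P[...,2]<60);m[:170]=0;m[250:]=0;m[:,:295]=0;m[:,380:]=0
for k in [(588,-28)]: print(proj(im,np.array([588,-28,13.])),proj(im,np.array([592,-28,13.])))
for c,st in blobs(im,brass(im),15):
    if 290<c[0]<380: print(c,st,pt(im,*c))
E
```

```text
clock: 24.68
position: [442.1, 293.2, 318.7]
ee_rot: [0.708, 0.706, 0.008, 0.001]
contact_force: [0.9, 1.6, 0.5]
gripper_width: 17.4
[336.02505424 210.29845915] [336.02765734 208.71759084]
[334.33333333 195.05555556] [332 193   6   7  18] [624.95014197 -22.81743351  27.38787044]
[345.         208.06666667] [342 207   7   4  15] [591.54542043 -48.44765375  39.18673421]
```

View pics/top27c.png

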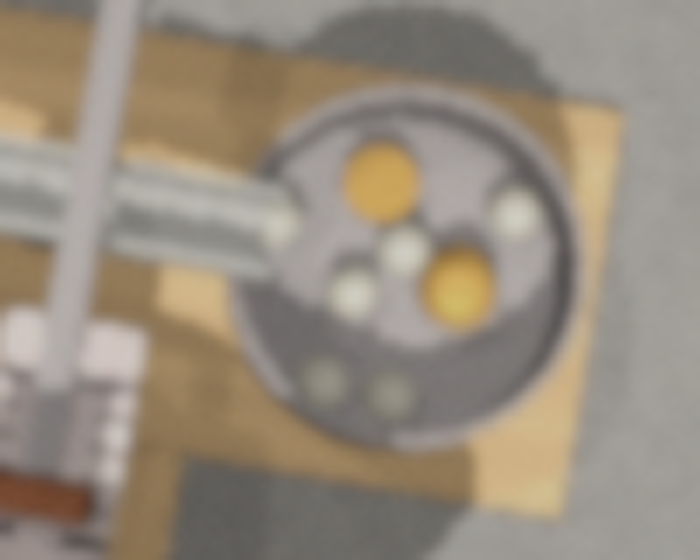

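Free spot on the floor at crop (460,365), about (561,-50). The beads and buttons leave room there.

```bash
python3 -m jog '[{"hand":10,"dx":-34,"dy":12,"dz":0,"rx":0,"ry":0,"rz":0},{"hand":10,"dx":-34,"dy":12,"dz":0,"rx":0,"ry":0,"rz":0},{"hand":10,"dx":-34,"dy":12,"dz":0,"rx":0,"ry":0,"rz":0},{"hand":10,"dx":-34,"dy":12,"dz":0,"rx":0,"ry":0,"rz":0},{"hand":10,"dx":-34,"dy":12,"dz":0,"rx":0,"ry":0,"rz":0}]';python3 -m jog '[{"hand":10,"dx":-34,"dy":12,"dz":0,"rx":0,"ry":0,"rz":0},{"hand":10,"dx":-34,"dy":12,"dz":0,"rx":0,"ry":0,"rz":0},{"hand":10,"dx":-34,"dy":12,"dz":0,"rx":0,"ry":0,"rz":0},{"hand":10,"dx":-34,"dy":12,"dz":0,"rx":0,"ry":0,"rz":0},{"hand":10,"dx":-34,"dy":12,"dz":0,"rx":0,"ry":0,"rz":0}]';python3 -m jog '[{"hand":10,"dx":0,"dy":0,"dz":0,"rx":0,"ry":0,"rz":0},{"hand":10,"dx":0,"dy":0,"dz":0,"rx":0,"ry":0,"rz":0},{"hand":10,"dx":0,"dy":0,"dz":0,"rx":0,"ry":0,"rz":0}]';python3 - <<'E'
from h import *
wrist('w28');T=pose();print(T.round(3)); print('tip',(T@[0,0,121.5,1])[:3])
E
```

```text
clock: 25.15
position: [497.9, 119.4, 308.3]
ee_rot: [0.708, 0.706, -0.002, -0.001]
contact_force: [0.7, 0.2, -1.1]
gripper_width: 17.5
clock: 25.57
position: [557.5, -50.8, 308.1]
ee_rot: [0.708, 0.706, -0.001, -0.001]
contact_force: [0.3, 1.1, -0.1]
gripper_width: 17.1
clock: 25.82
position: [557.3, -49.1, 308.5]
ee_rot: [0.709, 0.706, -0.001, -0.001]
contact_force: [0.8, 0.5, -0.7]
gripper_width: 17.1
[[ 3.00000e-03  1.00000e+00 -2.00000e-03  5.57372e+02]
 [ 1.00000e+00 -3.00000e-03  0.00000e+00 -4.85520e+01]
 [ 0.00000e+00 -2.00000e-03 -1.00000e+00  3.09037e+02]
 [ 0.00000e+00  0.00000e+00  0.00000e+00  1.00000e+00]]
tip [557.07769616 -48.54768572 187.53734695]
```

View pics/w28.png

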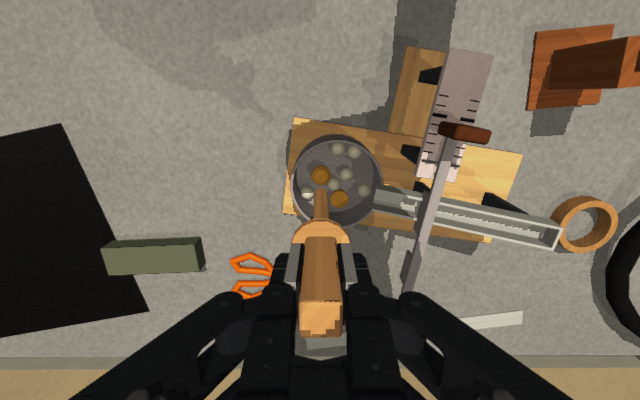

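```bash
python3 -m jog '[{"hand":10,"dx":-2,"dy":3.5,"dz":30,"rx":0,"ry":0,"rz":0},{"hand":10,"dx":0,"dy":0,"dz":30,"rx":0,"ry":0,"rz":0},{"hand":10,"dx":0,"dy":0,"dz":30,"rx":0,"ry":0,"rz":0},{"hand":10,"dx":0,"dy":0,"dz":20,"rx":0,"ry":0,"rz":0},{"hand":10,"dx":0,"dy":0,"dz":0,"rx":0,"ry":0,"rz":0}]';python3 -m jog '[{"hand":10,"dx":0,"dy":0,"dz":0,"rx":0,"ry":0,"rz":0},{"hand":10,"dx":0,"dy":0,"dz":0,"rx":0,"ry":0,"rz":0}]';python3 - <<'E'
from h import *
wrist('w29')
im=save('scene','s29');cv2.imwrite('pics/s29c.png',cv2.resize(im['img'][130:260,260:400],None,fx=4,fy=4)[:,:,::-1])
E
```

```text
clock: 26.28
position: [557.9, -49.8, 195.2]
ee_rot: [0.708, 0.706, -0.004, -0.004]
contact_force: [0.2, -0.5, -2.0]
gripper_width: 17.4
clock: 26.45
position: [562.5, -50.3, 202.1]
ee_rot: [0.708, 0.707, 0.001, 0.001]
contact_force: [0.1, 0.8, -0.2]
gripper_width: 17.3
```

View pics/s29c.png

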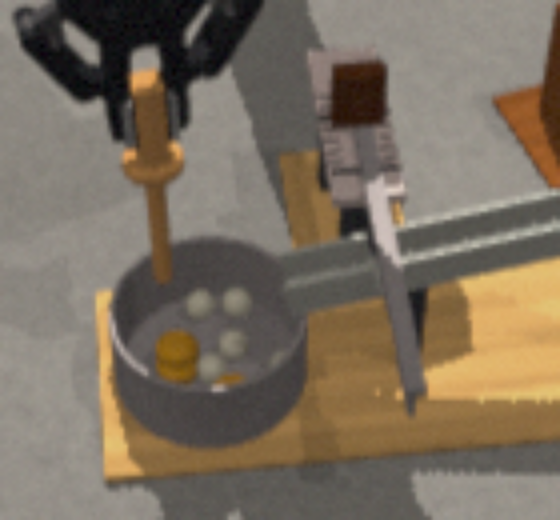

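View pics/w29.png

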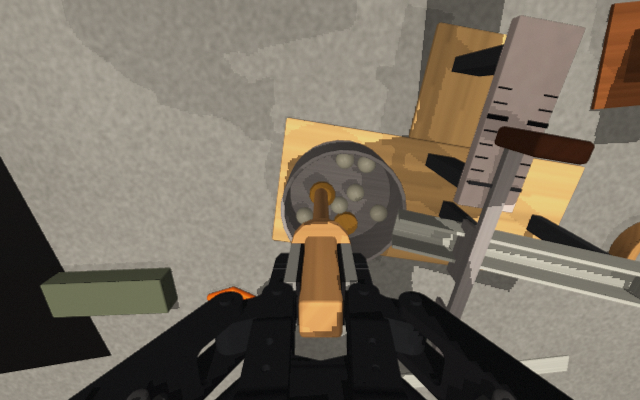

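The rod tip hangs over the pot's free side (scene crop (163,278)). Lower it.

```bash
python3 -m jog '[{"hand":10,"dx":0,"dy":0,"dz":15,"rx":0,"ry":0,"rz":0},{"hand":10,"dx":0,"dy":0,"dz":15,"rx":0,"ry":0,"rz":0},{"hand":10,"dx":0,"dy":0,"dz":15,"rx":0,"ry":0,"rz":0},{"hand":10,"dx":0,"dy":0,"dz":6,"rx":0,"ry":0,"rz":0},{"hand":10,"dx":0,"dy":0,"dz":0,"rx":0,"ry":0,"rz":0}]';python3 -m jog '[{"hand":10,"dx":0,"dy":0,"dz":0,"rx":0,"ry":0,"rz":0},{"hand":10,"dx":0,"dy":0,"dz":0,"rx":0,"ry":0,"rz":0}]'
```

```text
clock: 26.97
position: [561.0, -51.1, 148.9]
ee_rot: [0.708, 0.706, -0.001, -0.0]
contact_force: [0.3, -0.7, -0.6]
gripper_width: 17.5
clock: 27.13
position: [562.3, -51.1, 150.8]
ee_rot: [0.708, 0.706, 0.001, 0.001]
contact_force: [-0.6, 0.2, 0.2]
gripper_width: 17.6
```

```bash
python3 -m jog '[{"hand":10,"dx":0,"dy":0,"dz":6,"rx":0,"ry":0,"rz":0},{"hand":10,"dx":0,"dy":-1,"dz":5,"rx":0,"ry":0,"rz":0},{"hand":10,"dx":0,"dy":0,"dz":0,"rx":0,"ry":0,"rz":0},{"hand":10,"dx":0,"dy":0,"dz":0,"rx":0,"ry":0,"rz":0},{"hand":10,"dx":0,"dy":0,"dz":0,"rx":0,"ry":0,"rz":0}]'; python3 - <<'E'
from h import *
T=pose();t=(T@[0,0,121.5,1])[:3];print('tip',t,'r',np.hypot(t[0]-587.7,t[1]+28))
E
```

```text
clock: 27.55
position: [560.6, -51.1, 138.4]
ee_rot: [0.708, 0.706, 0.0, 0.0]
contact_force: [-0.3, 0.5, -0.3]
gripper_width: 17.1
tip [560.68879192 -51.08803142  16.87141184] r 35.53396343247809
```

The tip is 4 mm above the floor at radius 35.5 mm. Begin the first turn.

```bash
python3 -m jog '[{"hand":10,"dx":-7.8,"dy":9.3,"dz":0,"rx":0,"ry":0,"rz":0},{"hand":10,"dx":-4.2,"dy":11.4,"dz":0,"rx":0,"ry":0,"rz":0},{"hand":10,"dx":0,"dy":12.2,"dz":0,"rx":0,"ry":0,"rz":0},{"hand":10,"dx":4.2,"dy":11.4,"dz":0,"rx":0,"ry":0,"rz":0},{"hand":10,"dx":7.8,"dy":9.3,"dz":0,"rx":0,"ry":0,"rz":0}]'; python3 - <<'E'
from h import *
T=pose();t=(T@[0,0,121.5,1])[:3];print('tip',t,'r',np.hypot(t[0]-587.7,t[1]+28))
im=save('scene','s30');cv2.imwrite('pics/s30c.png',cv2.resize(im['img'][130:260,260:400],None,fx=4,fy=4)[:,:,::-1])
E
```

```text
clock: 27.97
position: [612.6, -51.8, 137.5]
ee_rot: [0.709, 0.705, -0.002, -0.002]
contact_force: [-3.7, 2.3, 0.7]
gripper_width: 17.3
tip [611.85795081 -51.77001717  15.97282631] r 33.89130129824822
```

View pics/s30c.png

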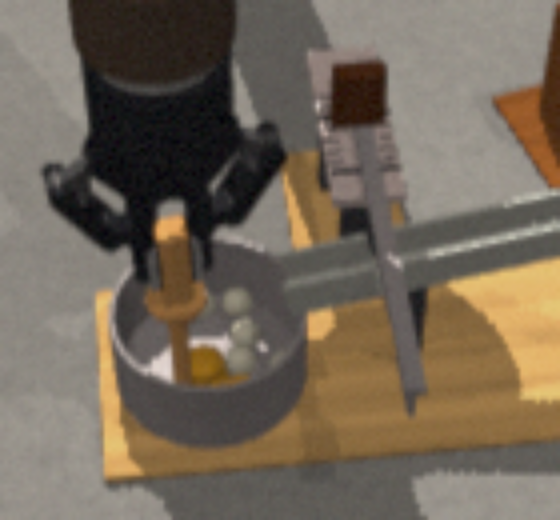

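```bash
cat > tip.py <<'E'
from h import *
T=pose();t=(T@[0,0,121.5,1])[:3];print('tip',t.round(1),'r',np.hypot(t[0]-587.7,t[1]+28).round(1))
E
python3 -m jog '[{"hand":10,"dx":10.5,"dy":6.1,"dz":0,"rx":0,"ry":0,"rz":0},{"hand":10,"dx":12,"dy":2.1,"dz":0,"rx":0,"ry":0,"rz":0},{"hand":10,"dx":12,"dy":-2.1,"dz":0,"rx":0,"ry":0,"rz":0},{"hand":10,"dx":10.5,"dy":-6.1,"dz":0,"rx":0,"ry":0,"rz":0}]'; python3 tip.py;python3 -m jog '[{"hand":10,"dx":7.8,"dy":-9.3,"dz":0,"rx":0,"ry":0,"rz":0},{"hand":10,"dx":4.2,"dy":-11.4,"dz":0,"rx":0,"ry":0,"rz":0},{"hand":10,"dx":0,"dy":-12.2,"dz":0,"rx":0,"ry":0,"rz":0},{"hand":10,"dx":-4.2,"dy":-11.4,"dz":0,"rx":0,"ry":0,"rz":0},{"hand":10,"dx":-7.8,"dy":-9.3,"dz":0,"rx":0,"ry":0,"rz":0}]'; python3 tip.py
```

```text
clock: 28.35
position: [617.6, -9.5, 140.3]
ee_rot: [0.707, 0.707, -0.002, 0.006]
contact_force: [7.2, -24.4, -0.9]
gripper_width: 17.1
tip [618.2 -10.8  18.8] r 35.1
clock: 28.77
position: [560.7, -5.3, 139.1]
ee_rot: [0.708, 0.707, 0.001, 0.001]
contact_force: [1.8, -1.3, -0.7]
gripper_width: 17.6
tip [561.   -5.2  17.6] r 35.1
```

There was a brief 24 N push against a jammed piece. Check the stick and pot.

```bash
python3 - <<'E'
from h import *
wrist('w31')
im=save('scene','s31');cv2.imwrite('pics/s31c.png',cv2.resize(im['img'][130:260,260:400],None,fx=4,fy=4)[:,:,::-1])
E
```

```text
(no output)
```

View pics/s31c.png

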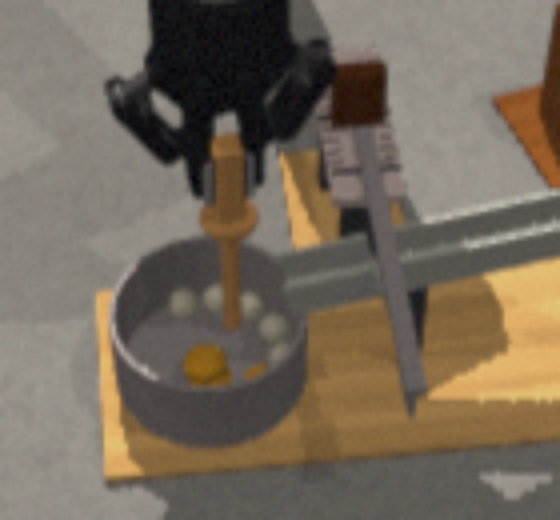

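View pics/w31.png

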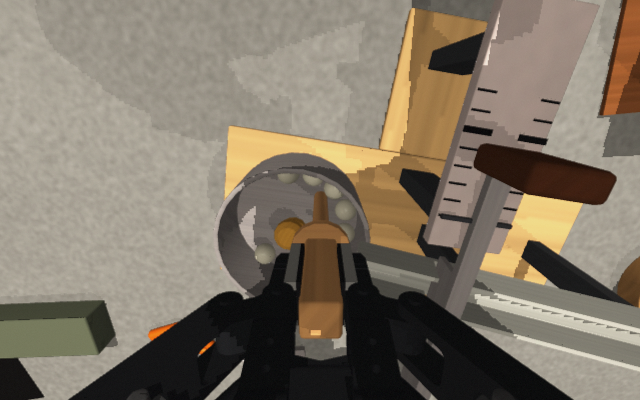

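The stick is still straight in the grip, and the beads have been swept along the wall. Continue.

```bash
python3 -m jog '[{"hand":10,"dx":-10.5,"dy":-6.1,"dz":0,"rx":0,"ry":0,"rz":0},{"hand":10,"dx":-12,"dy":-2.1,"dz":0,"rx":0,"ry":0,"rz":0},{"hand":10,"dx":-12,"dy":2.1,"dz":0,"rx":0,"ry":0,"rz":0},{"hand":10,"dx":-10.5,"dy":6.1,"dz":0,"rx":0,"ry":0,"rz":0}]'; python3 tip.py
python3 -m jog '[{"hand":10,"dx":-7.8,"dy":9.3,"dz":0,"rx":0,"ry":0,"rz":0},{"hand":10,"dx":-4.2,"dy":11.4,"dz":0,"rx":0,"ry":0,"rz":0},{"hand":10,"dx":0,"dy":12.2,"dz":0,"rx":0,"ry":0,"rz":0},{"hand":10,"dx":4.2,"dy":11.4,"dz":0,"rx":0,"ry":0,"rz":0},{"hand":10,"dx":7.8,"dy":9.3,"dz":0,"rx":0,"ry":0,"rz":0}]'; python3 tip.py
```

```text
clock: 29.2
position: [560.1, -52.4, 138.4]
ee_rot: [0.708, 0.706, -0.0, -0.0]
contact_force: [0.1, 0.2, -0.6]
gripper_width: 17.2
tip [560.1 -52.4  16.9] r 36.8
clock: 29.62
position: [613.0, -52.7, 137.0]
ee_rot: [0.709, 0.705, -0.003, -0.002]
contact_force: [-3.7, 1.0, 0.5]
gripper_width: 16.9
tip [612.1 -52.8  15.5] r 34.8
```

```bash
python3 -m jog '[{"hand":10,"dx":10.5,"dy":5.5,"dz":-0.5,"rx":0,"ry":0,"rz":0},{"hand":10,"dx":12,"dy":2.1,"dz":0,"rx":0,"ry":0,"rz":0},{"hand":10,"dx":12,"dy":-2.1,"dz":0,"rx":0,"ry":0,"rz":0},{"hand":10,"dx":10.5,"dy":-6.1,"dz":0,"rx":0,"ry":0,"rz":0}]'; python3 tip.py;python3 -m jog '[{"hand":10,"dx":7.8,"dy":-9.3,"dz":0,"rx":0,"ry":0,"rz":0},{"hand":10,"dx":4.2,"dy":-11.4,"dz":0,"rx":0,"ry":0,"rz":0},{"hand":10,"dx":0,"dy":-12.2,"dz":0,"rx":0,"ry":0,"rz":0},{"hand":10,"dx":-4.2,"dy":-11.4,"dz":0,"rx":0,"ry":0,"rz":0},{"hand":10,"dx":-7.8,"dy":-9.3,"dz":0,"rx":0,"ry":0,"rz":0}]'; python3 tip.py;python3 -m jog '[{"hand":10,"dx":-10.5,"dy":-6.1,"dz":0,"rx":0,"ry":0,"rz":0},{"hand":10,"dx":-12,"dy":-2.1,"dz":0,"rx":0,"ry":0,"rz":0},{"hand":10,"dx":-12,"dy":2.1,"dz":0,"rx":0,"ry":0,"rz":0},{"hand":10,"dx":-10.5,"dy":6.1,"dz":0,"rx":0,"ry":0,"rz":0}]'; python3 tip.py
python3 -m jog '[{"hand":10,"dx":-7.8,"dy":9.3,"dz":0,"rx":0,"ry":0,"rz":0},{"hand":10,"dx":-4.2,"dy":11.4,"dz":0,"rx":0,"ry":0,"rz":0},{"hand":10,"dx":0,"dy":12.2,"dz":0,"rx":0,"ry":0,"rz":0},{"hand":10,"dx":4.2,"dy":11.4,"dz":0,"rx":0,"ry":0,"rz":0},{"hand":10,"dx":7.8,"dy":9.3,"dz":0,"rx":0,"ry":0,"rz":0}]'; python3 tip.py
```

```text
clock: 29.95
position: [615.6, -4.7, 139.4]
ee_rot: [0.708, 0.706, 0.002, 0.002]
contact_force: [2.3, -0.2, 0.1]
gripper_width: 17.3
tip [616.2  -4.8  17.9] r 36.8
clock: 30.37
position: [560.3, -6.0, 140.4]
ee_rot: [0.708, 0.707, 0.002, 0.002]
contact_force: [-0.5, 0.2, -0.9]
gripper_width: 17.3
tip [560.9  -6.1  18.9] r 34.6
clock: 30.7
position: [559.5, -52.0, 139.0]
ee_rot: [0.708, 0.706, 0.0, -0.0]
contact_force: [-0.9, -0.3, -0.2]
gripper_width: 17.0
tip [559.5 -51.9  17.5] r 37.0
clock: 31.12
position: [613.8, -52.7, 138.6]
ee_rot: [0.709, 0.705, -0.001, -0.001]
contact_force: [-1.0, 0.7, -1.8]
gripper_width: 17.3
tip [613.4 -52.8  17.1] r 35.7
```

About 2.3 turns are done at radius 34-37 mm, with the tip 3-6 mm off the floor. Move inward and lift out.

```bash
python3 -m jog '[{"hand":10,"dx":5,"dy":-6,"dz":-8,"rx":0,"ry":0,"rz":0},{"hand":10,"dx":0,"dy":0,"dz":-25,"rx":0,"ry":0,"rz":0},{"hand":10,"dx":0,"dy":0,"dz":-38,"rx":0,"ry":0,"rz":0},{"hand":10,"dx":0,"dy":0,"dz":-38,"rx":0,"ry":0,"rz":0},{"hand":10,"dx":0,"dy":0,"dz":-38,"rx":0,"ry":0,"rz":0}]';python3 -m jog '[{"hand":10,"dx":0,"dy":0,"dz":-25,"rx":0,"ry":0,"rz":0},{"hand":10,"dx":0,"dy":0,"dz":0,"rx":0,"ry":0,"rz":0},{"hand":10,"dx":0,"dy":0,"dz":0,"rx":0,"ry":0,"rz":0}]';python3 tip.py;python3 - <<'E'
from h import *
wrist('w32')
im=save('scene','s32');cv2.imwrite('pics/s32c.png',cv2.resize(im['img'][100:260,240:440],None,fx=4,fy=4)[:,:,::-1])
E
```

```text
clock: 31.53
position: [607.7, -46.1, 287.5]
ee_rot: [0.708, 0.706, 0.0, 0.0]
contact_force: [0.8, 0.5, -0.7]
gripper_width: 17.1
clock: 31.78
position: [608.5, -45.9, 312.9]
ee_rot: [0.708, 0.706, 0.002, 0.001]
contact_force: [0.1, -0.1, -1.7]
gripper_width: 16.4
tip [609.1 -45.7 191.4] r 27.8
```

View pics/s32c.png

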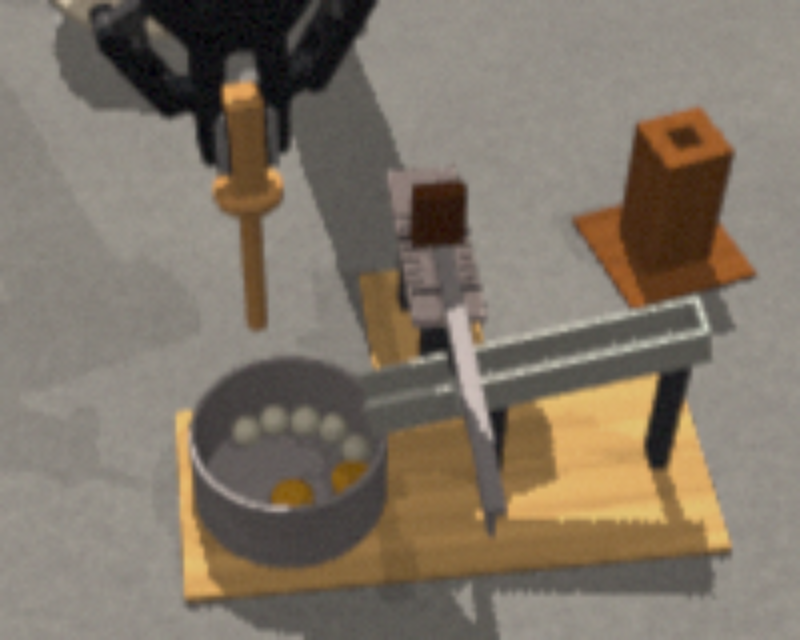

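View pics/w32.png

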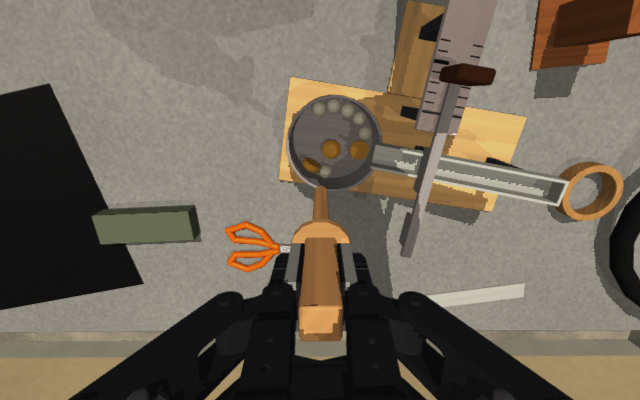

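All three buttons and six beads are in the pot and the holder is empty. Check the stick's alignment in the grip.

```bash
python3 - <<'E'
from h import *
for n in ['w','s']:
    if n=='w': im=wrist('w33')
    else:
        im=save('scene','s33')
    T=pose()
    for z in [121.5,70,16]: 
        X=(T@[0,0,z,1])[:3]; print(n,z,proj(im,X).round(1))
im=wrist('w34');P=cloud(im);T=im['Tw'];Q=np.c_[P.reshape(-1,3),np.ones(P.size//3)]@np.linalg.inv(T).T
k=(abs(Q[:,0])<15)&(abs(Q[:,1])<25)
for a,b in [(20,24),(25,50),(50,80),(80,110),(110,118),(118,126)]:
    q=Q[k&(Q[:,2]>a)&(Q[:,2]<b)]; print(a,b,len(q),q.mean(0).round(1) if len(q) else '', q[:,:2].min(0).round(1) if len(q) else '',q[:,2].max().round(1) if len(q) else '')
q=Q[k&(Q[:,2]>-60)&(Q[:,2]<-35)];print('top',q.mean(0),q.min(0),q.max(0))
im=save('scene','s34');cv2.imwrite('pics/s34c.png',cv2.resize(im['img'][110:200,270:330],None,fx=6,fy=6)[:,:,::-1])
E
```

```text
w 121.5 [320.  190.6]
w 70 [320.  211.5]
w 16 [319.9 245.8]
s 121.5 [303.8 181.3]
s 70 [302.7 165. ]
s 16 [301.4 146.3]
20 24 5 [ -3.4 -13.3  20.5   1. ] [-14.3 -15.5] 20.7
25 50 25 [ 0.3 -5.  48.1  1. ] [-3.5 -5.8] 50.0
50 80 237 [ 0.2 -4.4 64.8  1. ] [-5.6 -6.2] 79.9
80 110 167 [ 0.2 -5.  94.4  1. ] [-5.7 -6.8] 109.9
110 118 37 [  0.2  -5.2 113.9   1. ] [-5.6 -6.9] 118.0
118 126 4 [  2.5  -4.4 118.5   1. ] [-2.9 -5.9] 119.2
top [  0.06637817  -4.60275627 -44.46413298   1.        ] [-14.99807083 -15.84843206 -59.88109325   1.        ] [ 14.9942222   11.49411829 -35.01227133   1.        ]
```

View pics/s34c.png

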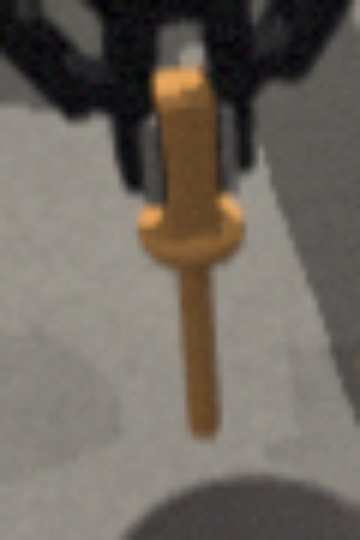

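The rod is centred to 0.2 mm, tilt is under 1°, and the scene prediction matches the picture. Return it to the holder.

```bash
python3 -m jog '[{"hand":10,"dx":34,"dy":-17,"dz":0,"rx":0,"ry":0,"rz":0},{"hand":10,"dx":34,"dy":-17,"dz":0,"rx":0,"ry":0,"rz":0},{"hand":10,"dx":34,"dy":-17,"dz":0,"rx":0,"ry":0,"rz":0},{"hand":10,"dx":34,"dy":-17,"dz":0,"rx":0,"ry":0,"rz":0},{"hand":10,"dx":34,"dy":-17,"dz":0,"rx":0,"ry":0,"rz":0}]';python3 -m jog '[{"hand":10,"dx":34,"dy":-17,"dz":0,"rx":0,"ry":0,"rz":0},{"hand":10,"dx":34,"dy":-17,"dz":0,"rx":0,"ry":0,"rz":0},{"hand":10,"dx":34,"dy":-17,"dz":0,"rx":0,"ry":0,"rz":0},{"hand":10,"dx":34,"dy":-17,"dz":0,"rx":0,"ry":0,"rz":0},{"hand":10,"dx":31,"dy":-16,"dz":0,"rx":0,"ry":0,"rz":0}]';python3 -m jog '[{"hand":10,"dx":0,"dy":0,"dz":0,"rx":0,"ry":0,"rz":0},{"hand":10,"dx":0,"dy":0,"dz":0,"rx":0,"ry":0,"rz":0},{"hand":10,"dx":0,"dy":0,"dz":0,"rx":0,"ry":0,"rz":0},{"hand":10,"dx":0,"dy":0,"dz":0,"rx":0,"ry":0,"rz":0}]';python3 tip.py
```

```text
clock: 32.5
position: [521.9, 125.2, 310.1]
ee_rot: [0.708, 0.706, -0.001, -0.0]
contact_force: [1.4, 1.1, -0.3]
gripper_width: 17.1
clock: 32.92
position: [438.2, 292.9, 310.3]
ee_rot: [0.708, 0.706, -0.0, 0.0]
contact_force: [0.4, 0.8, -1.7]
gripper_width: 17.3
clock: 33.25
position: [439.8, 290.5, 310.5]
ee_rot: [0.709, 0.706, -0.0, 0.0]
contact_force: [0.2, -0.5, -0.9]
gripper_width: 16.8
tip [439.8 290.4 189. ] r 351.1
```

```bash
python3 -m jog '[{"hand":10,"dx":1,"dy":-0.5,"dz":20,"rx":0,"ry":0,"rz":0},{"hand":10,"dx":0,"dy":0,"dz":20,"rx":0,"ry":0,"rz":0},{"hand":10,"dx":0,"dy":0,"dz":20,"rx":0,"ry":0,"rz":0},{"hand":10,"dx":0,"dy":0,"dz":6,"rx":0,"ry":0,"rz":0},{"hand":10,"dx":0,"dy":0,"dz":0,"rx":0,"ry":0,"rz":0}]';python3 -m jog '[{"hand":10,"dx":0,"dy":0,"dz":0,"rx":0,"ry":0,"rz":0},{"hand":10,"dx":0,"dy":0,"dz":0,"rx":0,"ry":0,"rz":0},{"hand":10,"dx":0,"dy":0,"dz":0,"rx":0,"ry":0,"rz":0},{"hand":10,"dx":0,"dy":0,"dz":0,"rx":0,"ry":0,"rz":0}]';python3 tip.py; python3 - <<'E'
from h import *
im=wrist('w35');P=cloud(im);cv2.imwrite('pics/w35c.png',cv2.resize(im['img'][120:260,240:400],None,fx=4,fy=4)[:,:,::-1])
q=P[(P[...,2]>104)&(P[...,2]<111)];q=q[np.hypot(q[:,0]-440,q[:,1]-292)<60];print(cv2.minAreaRect(q[:,:2].astype(np.float32)))
im=save('scene','s35');cv2.imwrite('pics/s35c.png',cv2.resize(im['img'][70:180,370:450],None,fx=5,fy=5)[:,:,::-1])
E
```

```text
clock: 33.67
position: [438.9, 290.6, 243.1]
ee_rot: [0.709, 0.705, -0.002, 0.0]
contact_force: [0.1, 0.1, -1.0]
gripper_width: 17.2
clock: 34.0
position: [439.5, 292.6, 245.9]
ee_rot: [0.708, 0.706, 0.001, -0.0]
contact_force: [-0.9, 0.3, -0.3]
gripper_width: 17.2
tip [439.7 292.8 124.4] r 353.3
((440.19171142578125, 291.9263610839844), (50.448394775390625, 50.05202865600586), 5.216134071350098)
```

View pics/w35c.png

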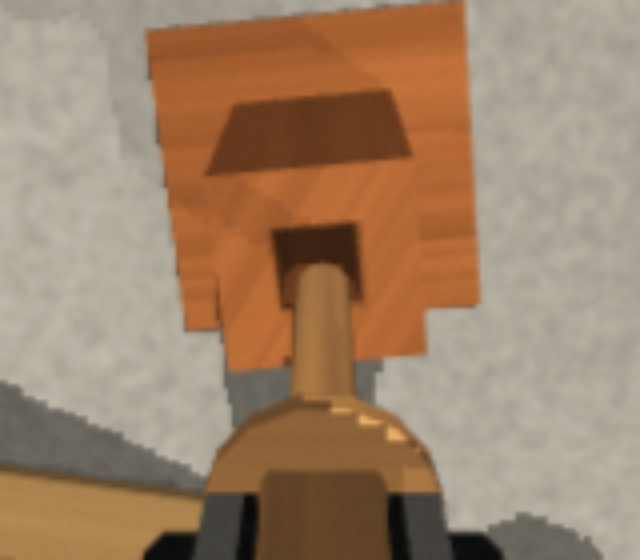

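View pics/s35c.png

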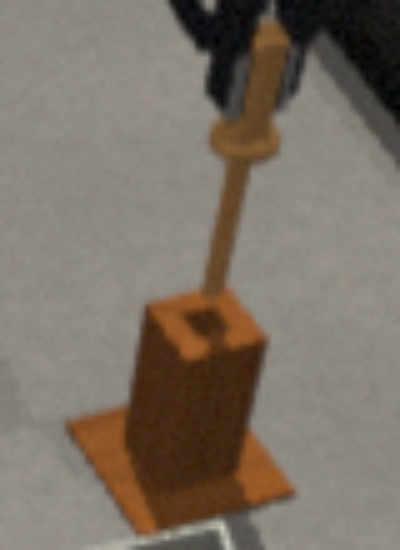

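The tip is over the hole. Lower with force checks.

```bash
python3 -m jog '[{"hand":10,"dx":-0.5,"dy":0,"dz":10,"rx":0,"ry":0,"rz":0},{"hand":10,"dx":0,"dy":0,"dz":10,"rx":0,"ry":0,"rz":0},{"hand":10,"dx":0,"dy":0,"dz":10,"rx":0,"ry":0,"rz":0},{"hand":10,"dx":0,"dy":0,"dz":0,"rx":0,"ry":0,"rz":0}]';python3 tip.py;python3 -m jog '[{"hand":10,"dx":0,"dy":0,"dz":12,"rx":0,"ry":0,"rz":0},{"hand":10,"dx":0,"dy":0,"dz":12,"rx":0,"ry":0,"rz":0},{"hand":10,"dx":0,"dy":0,"dz":12,"rx":0,"ry":0,"rz":0},{"hand":10,"dx":0,"dy":0,"dz":12,"rx":0,"ry":0,"rz":0},{"hand":10,"dx":0,"dy":0,"dz":0,"rx":0,"ry":0,"rz":0}]'; python3 tip.py
```

```text
clock: 34.43
position: [437.7, 290.7, 211.5]
ee_rot: [0.708, 0.706, -0.003, -0.0]
contact_force: [0.0, -1.3, -1.2]
gripper_width: 17.1
tip [437.2 290.2  90. ] r 352.0
clock: 34.85
position: [437.8, 290.6, 164.1]
ee_rot: [0.708, 0.706, -0.003, -0.0]
contact_force: [-0.8, -0.6, -1.3]
gripper_width: 17.1
tip [437.3 290.1  42.6] r 351.9
```

```bash
python3 -m jog '[{"hand":10,"dx":0,"dy":0,"dz":0,"rx":0,"ry":0,"rz":0},{"hand":10,"dx":0,"dy":0,"dz":0,"rx":0,"ry":0,"rz":0},{"hand":10,"dx":0,"dy":0,"dz":8,"rx":0,"ry":0,"rz":0},{"hand":10,"dx":0,"dy":0,"dz":8,"rx":0,"ry":0,"rz":0},{"hand":10,"dx":0,"dy":0,"dz":8,"rx":0,"ry":0,"rz":0}]';python3 -m jog '[{"hand":10,"dx":0,"dy":0,"dz":5,"rx":0,"ry":0,"rz":0},{"hand":10,"dx":0,"dy":0,"dz":0,"rx":0,"ry":0,"rz":0},{"hand":10,"dx":0,"dy":0,"dz":0,"rx":0,"ry":0,"rz":0},{"hand":10,"dx":0,"dy":0,"dz":0,"rx":0,"ry":0,"rz":0}]'; python3 tip.py
```

```text
clock: 35.27
position: [439.0, 291.8, 142.3]
ee_rot: [0.708, 0.706, 0.0, -0.0]
contact_force: [-0.2, -1.0, -0.1]
gripper_width: 17.1
clock: 35.6
position: [439.2, 292.0, 137.9]
ee_rot: [0.708, 0.706, 0.0, 0.0]
contact_force: [0.2, -0.5, -0.8]
gripper_width: 17.1
tip [439.3 292.   16.4] r 352.7
```

```bash
python3 -m jog '[{"hand":10,"dx":0,"dy":0,"dz":4,"rx":0,"ry":0,"rz":0},{"hand":10,"dx":0,"dy":0,"dz":2.5,"rx":0,"ry":0,"rz":0},{"hand":10,"dx":0,"dy":0,"dz":0,"rx":0,"ry":0,"rz":0},{"hand":10,"dx":0,"dy":0,"dz":0,"rx":0,"ry":0,"rz":0}]';python3 -m jog '[{"hand":10,"dx":0,"dy":0,"dz":1.5,"rx":0,"ry":0,"rz":0},{"hand":10,"dx":0,"dy":0,"dz":0,"rx":0,"ry":0,"rz":0},{"hand":10,"dx":0,"dy":0,"dz":0,"rx":0,"ry":0,"rz":0}]'
```

```text
clock: 35.93
position: [439.0, 291.7, 131.1]
ee_rot: [0.708, 0.706, -0.0, 0.0]
contact_force: [1.0, -1.1, -1.1]
gripper_width: 17.2
clock: 36.18
position: [439.0, 291.8, 129.8]
ee_rot: [0.708, 0.706, 0.0, -0.0]
contact_force: [-0.6, -0.2, -1.0]
gripper_width: 16.9
```

```bash
python3 -m jog '[{"hand":10,"dx":0,"dy":0,"dz":1,"rx":0,"ry":0,"rz":0},{"hand":10,"dx":0,"dy":0,"dz":0,"rx":0,"ry":0,"rz":0},{"hand":10,"dx":0,"dy":0,"dz":0,"rx":0,"ry":0,"rz":0}]';python3 -m jog '[{"hand":18,"dx":0,"dy":0,"dz":0,"rx":0,"ry":0,"rz":0},{"hand":22,"dx":0,"dy":0,"dz":0,"rx":0,"ry":0,"rz":0},{"hand":30,"dx":0,"dy":0,"dz":0,"rx":0,"ry":0,"rz":0},{"hand":45,"dx":0,"dy":0,"dz":0,"rx":0,"ry":0,"rz":0},{"hand":60,"dx":0,"dy":0,"dz":0,"rx":0,"ry":0,"rz":0}]';python3 -m jog '[{"hand":60,"dx":0,"dy":0,"dz":-25,"rx":0,"ry":0,"rz":0},{"hand":60,"dx":0,"dy":0,"dz":-30,"rx":0,"ry":0,"rz":0},{"hand":60,"dx":0,"dy":0,"dz":-30,"rx":0,"ry":0,"rz":0},{"hand":60,"dx":0,"dy":0,"dz":-35,"rx":0,"ry":0,"rz":0},{"hand":60,"dx":0,"dy":0,"dz":0,"rx":0,"ry":0,"rz":0}]';python3 -m jog '[{"hand":60,"dx":0,"dy":-30,"dz":0,"rx":0,"ry":0,"rz":0},{"hand":60,"dx":0,"dy":-30,"dz":0,"rx":0,"ry":0,"rz":0},{"hand":60,"dx":0,"dy":0,"dz":0,"rx":0,"ry":0,"rz":0}]';python3 st.py w36;python3 - <<'E'
from h import *
im=save('top','top36')
im=save('scene','s36');cv2.imwrite('pics/s36c.png',cv2.resize(im['img'][90:310,150:500],None,fx=2.2,fy=2.2)[:,:,::-1])
E
```

```text
clock: 36.43
position: [439.0, 291.8, 128.8]
ee_rot: [0.708, 0.706, 0.0, 0.0]
contact_force: [-1.0, 0.3, -0.5]
gripper_width: 16.9
clock: 36.85
position: [439.1, 291.9, 128.9]
ee_rot: [0.708, 0.706, 0.0, -0.0]
contact_force: [-0.4, 0.2, -0.1]
gripper_width: 53.0
clock: 37.27
position: [442.2, 294.1, 256.6]
ee_rot: [0.708, 0.706, 0.007, 0.001]
contact_force: [0.6, 0.8, 1.3]
gripper_width: 59.9
clock: 37.52
position: [375.7, 291.0, 249.0]
ee_rot: [0.708, 0.707, -0.0, -0.001]
contact_force: [-0.4, 0.3, -1.1]
gripper_width: 59.8
[375.7 291.  249. ] toolx yaw 89.91
sticktop 426 172.9 ((439.2827453613281, 291.9969787597656), (17.98080825805664, 17.9957332611084), 0.7244594097137451)
block 1145 107.5 ((440.1519470214844, 291.8966979980469), (50.82682800292969, 50.081947326660156), 5.360561370849609)
collar 463 113.5 ((437.1355895996094, 292.0691833496094), (30.69170570373535, 34.597381591796875), 2.817338228225708)
foot 2422 3.6 ((440.1357421875, 291.8777770996094), (100.40594482421875, 99.97917175292969), 5.199223041534424)
```

View pics/s36c.png

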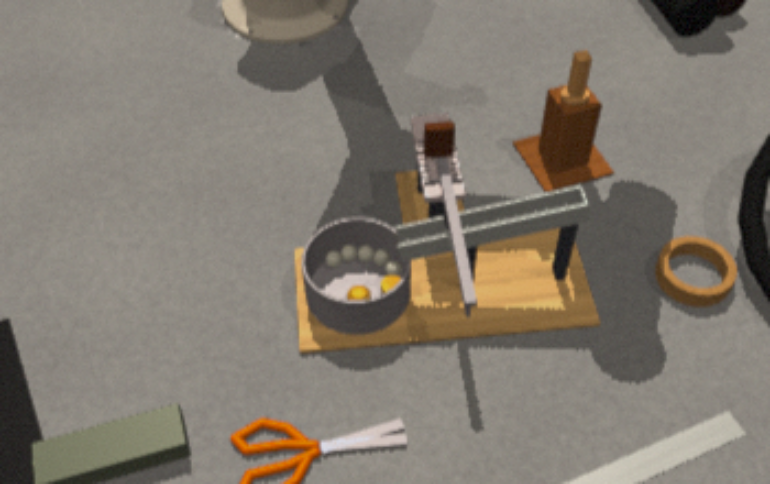

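View pics/top36.png

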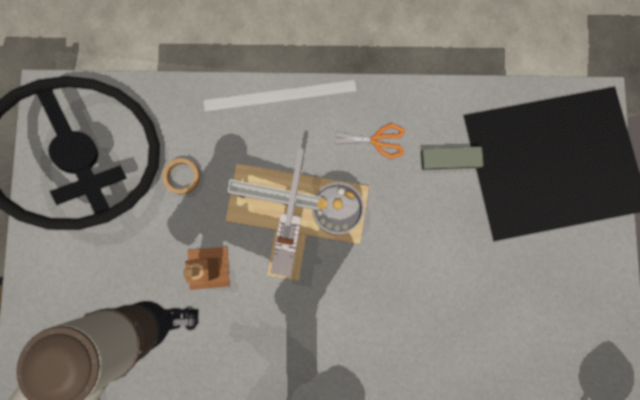

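View pics/w36.png

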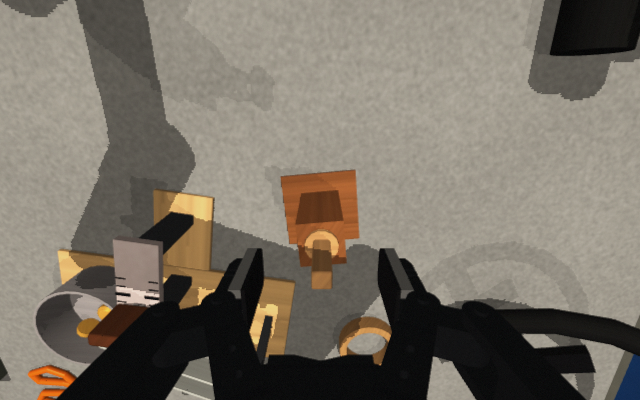

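```bash
python3 - <<'E'
from h import *
im=save('top','top37');cv2.imwrite('pics/top37c.png',cv2.resize(im['img'][170:250,280:380],None,fx=7,fy=7,interpolation=cv2.INTER_CUBIC)[:,:,::-1])
for c,st in blobs(im,brass(im),10): print(c.round(1),st,pt(im,*c).round(0))
E
```

```text
[387.3 140.4] [371 124  33  34 421] [ 773. -163.   -2.]
[349.3 194.5] [346 192   7   6  26] [625. -59.  39.]
[321.7 203.1] [319 200   6   7  31] [604.   9.  29.]
[337.4 202.1] [334 200   7   6  20] [608. -31.  25.]
[285.  240.2] [279 239  13   4  29] [511.  89. 172.]
[210.9 266.8] [ 187  249   41   39 1022] [449. 268.  70.]
```

View pics/top37c.png

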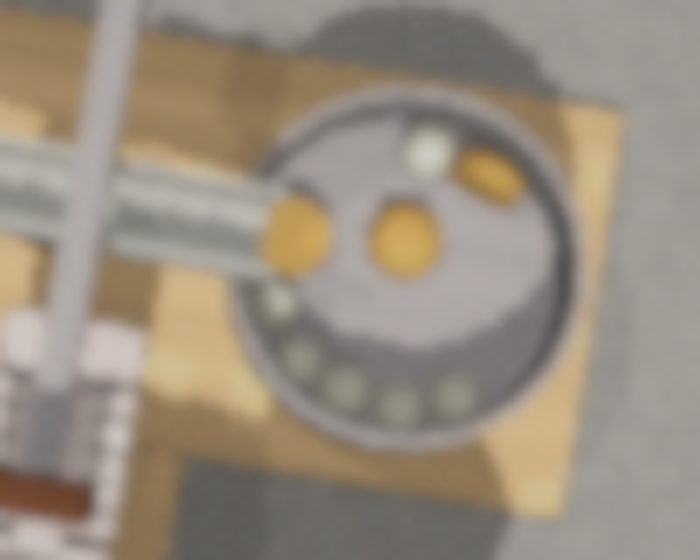

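All three buttons and six beads are inside the pot. Hand in.

```bash
python3 -c "
from bench import arm
print(arm.job_done(), arm.read_state()['clock'])"
```

```text
the job is handed in; nothing more can be done
the job is handed in; nothing more can be done
```

The job is done and handed in at about 38 s on the robot's clock.

- **Buttons:** I found three buttons on the bench and put all three in the pot before touching the slide. A last look at the bench showed no others.
- **Slide:** I pulled it to 49.4 mm, measured at the gripper, and held it for over 2 s. When the top view showed six beads in the pot and an empty channel, I eased it home. It pressed 3.7 N against its stop before I let go, and the handle was back where it started, within 1 mm.
- **Stirring:** I made about 2.3 turns at 34–37 mm radius, with the tip roughly 3–6 mm off the floor. The force briefly reached 24 N when the rod wedged against something in the pot. The stick did not slip noticeably in the grip.
- **Stick:** It is back in its holder and upright. Its top is at z = 173 mm, the same height as at the start.

In the last pictures, all three buttons and all six beads are inside the pot. One button is leaning on edge against the wall. The stone, tape roll and scissors are where they started, and the gripper is clear of everything.

The wrist camera put things about 3–5 mm nearer the robot than the fixed cameras did. I went by the wrist camera for grasps, and every grasp held.

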